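# Refit the feed cassette of a thicknesser

## Robot

A 6-joint arm with a two-finger parallel gripper is mounted at the origin on the work surface. World frame = base frame: x ahead of the robot, y to its left, z up, the work surface at z = 0. Lengths are in m, angles in rad, forces in N, time in s.
With the tool pointing down it reaches from about 0.25 to 0.775 m from the base axis. Payload 4 kg.
Tool frame: the origin (TCP) lies midway between the tips of the shut fingers; the grasp point (between the pads) lies 19 mm behind it (robot.tcp_to_grasp is the distance from the TCP to the grasp point, in m); z points along the fingers, x is the direction in which the jaws open and shut, and the axes are right-handed (so a half turn about z gives the same grasp; the last joint's range is limited). The gripper opens to 94 mm and grips with 3 to 60 N. Pads are 16 mm wide; open, the fingers measure 119 mm over their backs; the gripper's body (75 mm by 177 mm) begins 78 mm behind the grasp point.
Start: joints at [1.102, 0.087, 1.371, -0, 1.684, -0.103], TCP at [0.197, 0.514, 0.206] pointing down, gripper open.
Joint ranges: [-3.1, 3.1], [-0.76, 2.03], [0.27, 2.55], [-1.08, 4.22], [0.17, 2.65], [-2.57, 2.57]. Speed limits (rad/s): [2.79, 2.79, 3.14, 3.14, 3.14, 3.14].

## Interface

Orientations are given as [roll, pitch, yaw] about the fixed x, y, z axes, in that order (R = Rz(yaw) Ry(pitch) Rx(roll)).
In Python, from bench import get_obs, vision, robot gives the robot as it stands.
- The arm moves only by the tool servo_tool, never from a script. Its argument "targets" is text: rows parted by semicolons, each of 7 numbers parted by spaces: the opening, from 0 (shut) to 1 (fully open), then the shift along the tool's x, y, z as a fraction of full scale, then the turn, a rotation vector about the tool's x, y, z as a fraction of full scale. A call has 1 to 12 rows; each row is the pose to reach, as a shift and turn from the pose commanded when the call began, along the tool's axes at that moment, turning the shorter way round; what a row does not reach only later rows make up. Full scale, the value 1, is 0.25 m for a shift and pi rad for a turn. A row lasts 1/12 s, in which the tool goes at most 41.7 mm and 7.16 degrees, less where a joint would pass 70% of its speed; a pose out of reach is approached as far as the arm can. A call with a number of a shift or a turn outside -1 to 1 is refused whole. A call with a gripper value outside its range is refused whole. The fingers move at their own pace and stop on an object; the grip force is fixed at half the most. Time passes only in rows, so rows that repeat a pose let the fingers close. It gives the time, the measured TCP pose, the force and the opening at its end, in the units of the state.
- get_obs(): the state, without advancing time (a new reading comes with each control period).
- vision.snapshot(name): name is "side" or "top" or "wrist"; returns a dict with "image" (480x640x3 uint8, red, green, blue), "mtx" (3x3 intrinsics, pixels), "world_from_camera" (4x4, takes a point from camera to world coordinates); the wrist camera has in their place "T_tool_cam" (4x4, takes a point from camera to tool coordinates, whose origin is the TCP and whose axes are the tool frame's). Camera axes: x right, y down, z forward; pixel columns grow to the right and rows downward; lengths in m; the calibration is good to about 2 mm. A picture is of the moment at which its call begins: read the wrist's pose just before it. There is no depth.
- robot.close_job(): hands the job in, once; it reports no verdict.
The state is a dict: "time": time; "joint_positions": joint angles; "qvel": joint speeds; "joint_torque": joint torques, N m; "tool_pos": TCP position; "ee_rot": TCP orientation; "wrist_force": force on the tool from outside, world axes, zero at the start; "wrist_torque": the same for the moment, N m; "width": finger opening in m.
Only numpy, scipy, OpenCV 4.12 (cv2) and the standard library are available. Lean on these libraries where they do the work, as an engineer would, in place of code of your own. Each camera call takes 0.05 s, during which the arm holds its last target.

## Task

Refit the thicknesser's feed cassette: take the feed roller out of the wear-plate pocket where somebody parked it and fit it in its bay, one end under the hood against the sprung plunger and the other end tipped down inside the fixed stop, fully home and level. And push the steel wear plate along the deck (do not lift it off) over the raised lip, so that it drops flat to the bottom of its pocket. Leave the glue bottle, the jar and the wood offcut where they stand.

Things in the scene. Friction and masses are not known exactly. Their poses are not given: they have to be found in the camera images.
- cassette: Fixed feed cassette, aluminium and grey, 309 x 200 mm (x -177 to 132, y -100 to 100), turned anew each time. All entries use mm in its frame: x = direction in which the plate is pushed, y across, z up; origin at bench height on the centre line, under the inner edge of the lip's crest. Flat deck at z 14 from x -177 to -17, without rails at sides or back; then lip, pocket, bay.
- lip_top (a point): Middle of the lip's crest, inner edge (cassette 0, 0, 19). The lip is 128 wide: a 20 degree ramp from deck height at x -17 up 5 mm to x -3.5, a flat crest to x 0, then a sheer drop to the pocket floor at z 6. Two flared guides (top z 28) stand on its ends: inner faces at y +-57 at x 0, widening to +-66 at x -17.
- pocket_floor (a point): Centre of the wear-plate pocket on its floor (cassette 47, 0, 6); axes as the cassette's. Pocket x 0 to 94, y -57 to 57; side walls 10 thick, top z 24; its far wall is the bay block (x 94 to 132, top z 20). Plate home: its centre is 3 above this point.
- bay_center (a point): Where the roller's centre is when home in its bay, lying along cassette y (cassette 113, 0, 32); axes as the cassette's. Bay floor z 20. At each end (|y| 28 to 40) two cheeks 28.4 apart, top z 30, guide the roller's end blocks; between them the sides are open for fingers (the pocket's far wall is no higher than the bay floor).
- stop_top (a point): Top of the inner face of the bay's fixed end stop (cassette 113, 40, 32): 10 thick, 12 above the bay floor. The roller's +y end rests against it.
- hood_edge (a point): Underside of the free edge of the dark steel hood at the bay's -y end (cassette 113, -36, 52). The hood covers y -84 to -36, x 97 to 129, z 52 to 56; the plunger moves under it. The roller's -y end goes beneath it.
- plunger (a joint): Travel in m of the steel sprung plunger at the bay's -y end, 0 = out, 0.016 = fully pressed (towards -y). Its flat face, 22 wide, z 21 to 46, stands at cassette y -32 when out, so the 80 mm roller presses it 8 mm when home. About 1.5 N to start, 3.5 N at 8 mm, 5.5 N fully pressed; its pinch can hold the roller up short of the floor until pressed down.
- roller_center (a point): Centre of the feed roller: black rubber barrel 22 in diameter, 56 long, between two steel bearing blocks 24 x 24 square and 12 long; 80 long overall along its own x; same either way round and on any of its four sides; about 0.16 kg. Starts lying level in the wear-plate pocket (centre 12 above its floor) at any yaw.
- plate_center (a point): Centre (half-way up) of the flat steel wear plate, 90 along its own x, 108 along its y, 6 thick, about 0.3 kg. Starts flat on the deck, its x within 20 degrees of the cassette's x, up to 22 mm off the centre line. Too wide for most grippers to grasp.
- glue: Bystander: white glue bottle, 60 in diameter, 140 tall, standing near the cassette; origin under its centre.
- jar: Bystander: glass jar with steel lid, 66 in diameter, 80 tall; origin under its centre.
- offcut: Bystander: wood offcut 70 x 45 x 42 tall; origin under its centre.
- plate: The wear plate's body, as plate_center but with its origin on the underside.
- roller: The roller's body, as roller_center but with its origin in the middle of the face it started on, 12 from its axis.
Not all that is in view belongs to the job. What is shaped like the roller but green or purple is not meant.

How it is judged:
By the outcome, as a careful person would: the job done as asked, in the order asked, and still so for the second after the job is handed in, with the robot touching nothing.
It also fails if it takes over 72 s, if anything falls off the work surface, if the arm or the gripper's body presses on something with over 40 N, if the wrist force passes 120 N, or if a joint passes its speed limit or range.

## Working session

There is one attempt and no reset: what is moved stays moved. The work goes in short steps, Python scripts to look and compute and a tool call to move; the robot and the scene stay as the last step left them, time stands still between calls to the robot, and variables do not carry over. Pictures are saved under pics/ and viewed, and the job is handed in when it is done.

Besides the shell and the picture viewer there is one more tool, called after "Call:" as name(argument=value, ...) on one line, values as JSON. servo_tool: Moves the arm, as the interface text tells. Its arguments: {"type":"object","properties":{"targets":{"type":"string"}},"required":["targets"]}

```bash
ls; mkdir -p pics; python3 - <<'E'
from bench import get_obs, vision, robot
import cv2,numpy as np,json
o=get_obs();print(o)
for n in ("top","side","wrist"):
    s=vision.snapshot(n); cv2.imwrite(f"pics/{n}0.png",s["image"][:,:,::-1])
    print(n,s["mtx"].tolist(),{k:np.round(v,4).tolist() for k,v in s.items() if k not in("image","mtx")})
E
```

```text
pics
{'time': 0.0, 'joint_positions': array([ 1.10191980e+00,  8.79610277e-02,  1.37220022e+00, -7.15696133e-06,
        1.68359634e+00, -1.03088242e-01]), 'qvel': array([ 1.09293217e-04,  9.21731549e-05, -4.86060317e-04,  1.38966732e-04,
       -9.98411434e-04,  5.86624442e-04]), 'joint_torque': array([-4.07477341e-05, -3.40158248e+01, -3.02432764e+01,  7.20193936e-02,
        3.24908900e-02, -1.51611875e-04]), 'tool_pos': array([0.19648675, 0.51313732, 0.20432829]), 'ee_rot': array([-3.14137695e+00,  2.15416725e-03,  1.20500748e+00]), 'wrist_force': array([ 0.7416126 , -0.54408292, -0.33921817]), 'wrist_torque': array([-0.0639775 ,  0.05676211,  0.01583476]), 'width': 0.09407333281683829}
top [[589.3881670755676, 0.0, 330.0312067406318], [0.0, 589.3881670755676, 237.13432732259847], [0.0, 0.0, 1.0]] {'world_from_camera': [[-0.0115, -0.9944, 0.1053, 0.4291], [-0.9999, 0.0115, -0.0003, 0.0218], [-0.0009, -0.1053, -0.9944, 1.1715], [0.0, 0.0, 0.0, 1.0]]}
side [[541.0160746949149, 0.0, 323.6521261507117], [0.0, 541.0160746949149, 249.4337683729833], [0.0, 0.0, 1.0]] {'world_from_camera': [[0.9986, -0.0435, 0.0301, 0.5247], [-0.0492, -0.5575, 0.8287, -0.726], [-0.0192, -0.829, -0.5588, 0.562], [0.0, 0.0, 0.0, 1.0]]}
wrist [[334.96890733727355, 0.0, 322.51568517002215], [0.0, 334.96890733727355, 240.38892527694406], [0.0, 0.0, 1.0]] {'T_tool_cam': [[1.0, 0.0006, 0.0001, 0.0008], [-0.0006, 0.9573, 0.289, -0.0843], [0.0001, -0.289, 0.9573, -0.1791], [0.0, 0.0, 0.0, 1.0]]}
```

View pics/top0.png

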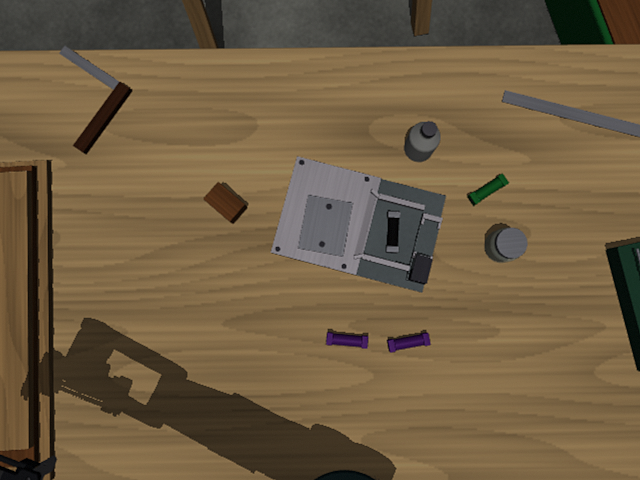

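View pics/side0.png

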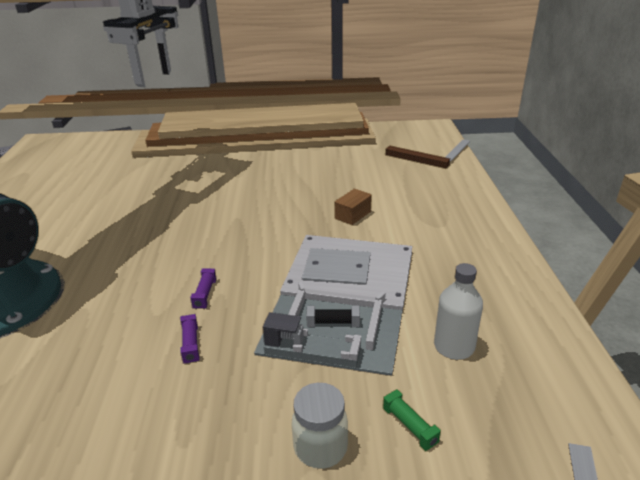

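View pics/wrist0.png

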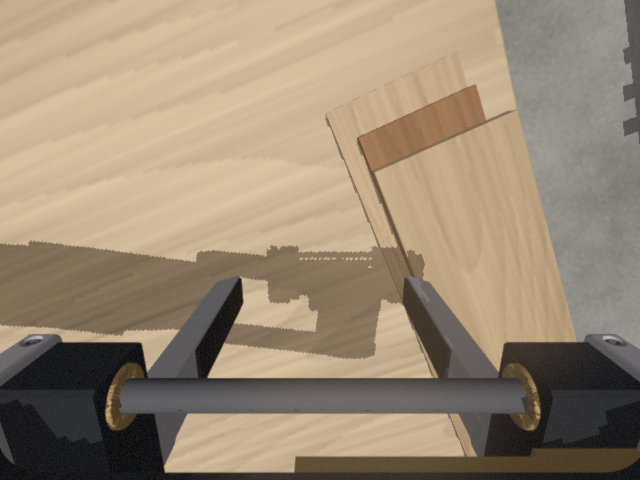

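The side and top views show these candidates for the roller. In the top view: black and steel in the pocket (392,231), green (488,189), purple (347,339) and purple (409,342). I choose the black one in the pocket and check it in a crop.

```bash
python3 - <<'E'
import cv2
a=cv2.imread("pics/top0.png")[150:300,265:455]; cv2.imwrite("pics/top0c.png",cv2.resize(a,None,fx=4,fy=4,interpolation=cv2.INTER_CUBIC))
a=cv2.imread("pics/side0.png")[230:380,255:420]; cv2.imwrite("pics/side0c.png",cv2.resize(a,None,fx=4,fy=4,interpolation=cv2.INTER_CUBIC))
E
```

```text
(no output)
```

View pics/top0c.png

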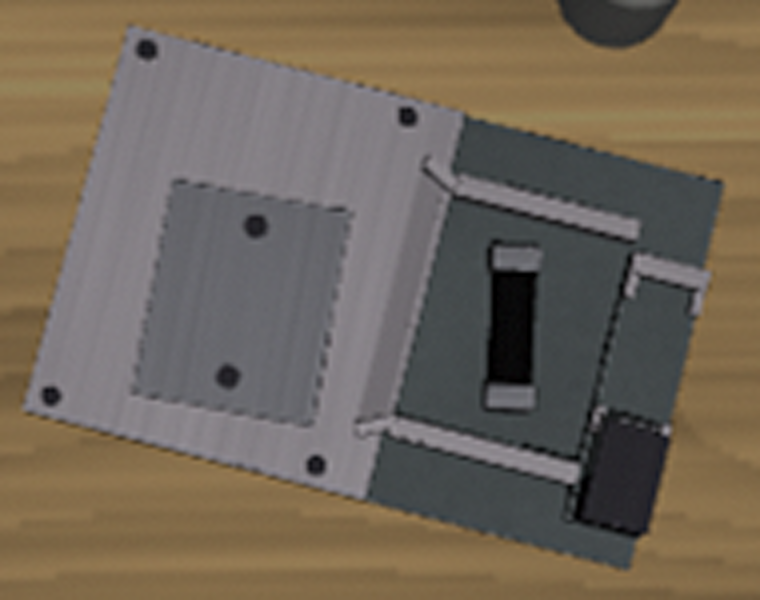

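View pics/side0c.png

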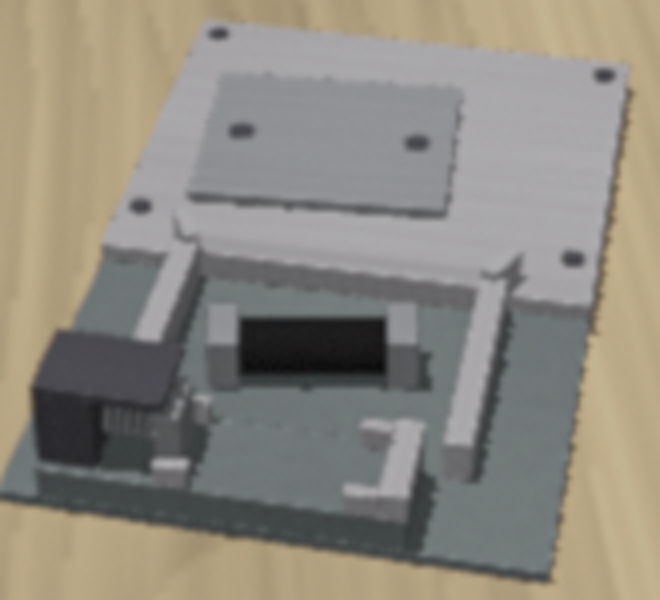

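```bash
cat > h.py <<'E'
import numpy as np,cv2
from scipy.optimize import least_squares
from scipy.spatial.transform import Rotation as R
CAM={}
CAM['top']=(np.array([[589.388,0,330.031],[0,589.388,237.134],[0,0,1]]),None)
def proj(K,T,P):
    Ti=np.linalg.inv(T); p=(Ti[:3,:3]@np.asarray(P).T).T+Ti[:3,3]
    q=(K@p.T).T; return q[:,:2]/q[:,2:]
def unproj(K,T,uv,z):
    uv=np.atleast_2d(uv).astype(float); d=np.c_[(uv-[K[0,2],K[1,2]])/K[0,0],np.ones(len(uv))]
    d=(T[:3,:3]@d.T).T; o=T[:3,3]; t=(z-o[2])/d[:,2]; return o+d*t[:,None]
def cas2w(c,P):
    x,y,th=c; P=np.atleast_2d(P)/1000.; cs,sn=np.cos(th),np.sin(th)
    return np.c_[x+cs*P[:,0]-sn*P[:,1],y+sn*P[:,0]+cs*P[:,1],P[:,2]]
def w2cas(c,P):
    x,y,th=c;P=np.atleast_2d(P);cs,sn=np.cos(th),np.sin(th);d=P[:,:2]-[x,y]
    return 1000*np.c_[cs*d[:,0]+sn*d[:,1],-sn*d[:,0]+cs*d[:,1],P[:,2]]
E
python3 - <<'E'
from h import *
from bench import vision
t=vision.snapshot('top');s=vision.snapshot('side')
import pickle
pickle.dump({n:(np.array(q['mtx']),np.array(q['world_from_camera'])) for n,q in(('top',t),('side',s))},open('cam.pkl','wb'))
to=np.array([265,150]);so=np.array([255,230])
PT=[(-177,100,14),(-177,-100,14),(132,100,6),(132,-100,6),(97,-36,56),(129,-36,56),(129,-84,56),(94,57,24)]
uT=np.array([(130,27),(25,408),(722,180),(630,570),(607,410),(672,428),(645,535),(638,222)])/4+to-0.4
PS=[(-177,-100,14),(-177,100,14),(132,-100,6),(132,100,6),(97,-36,56),(129,-36,56),(129,-84,56),(97,-84,56)]
uS=np.array([(205,20),(628,65),(0,493),(552,576),(183,347),(153,403),(35,387),(57,330)])/4+so-0.4
KT,TT=np.array(t['mtx']),np.array(t['world_from_camera']);KS,TS=np.array(s['mtx']),np.array(s['world_from_camera'])
fT=lambda c:proj(KT,TT,cas2w(c,PT))-uT
fS=lambda c:proj(KS,TS,cas2w(c,PS))-uS
for f in (lambda c:fT(c).ravel(),lambda c:fS(c).ravel(),lambda c:np.r_[fT(c).ravel(),fS(c).ravel()]):
    r=least_squares(f,[0.43,-.05,-1.7],loss='soft_l1'); print(r.x,np.degrees(r.x[2]),np.round(f(r.x).reshape(-1,2),1).tolist())
c=r.x
np.save('c.npy',c)
pl=w2cas(c,unproj(KT,TT,np.array([(175,180),(352,210),(312,425),(135,395)])/4+to-.4,.020));print('plate',pl,pl.mean(0))
ro=w2cas(c,unproj(KT,TT,np.array([(492,245),(543,247),(535,410),(483,408)])/4+to-.4,.030));print('roller',ro,ro.mean(0))
print(cas2w(c,[(113,0,32),(0,0,19),ro.mean(0),pl.mean(0)]))
E
```

```text
[ 0.57453741 -0.05772764 -1.83583258] -105.18545883102684 [[-0.7, -1.0], [-0.5, 0.0], [0.6, -0.4], [0.1, -0.9], [-0.0, 1.3], [0.1, 1.0], [0.9, -1.2], [-0.5, 3.5]]
[ 0.57217324 -0.05794632 -1.83847397] -105.33679939957226 [[-0.3, 0.1], [0.5, -0.2], [-1.1, -0.3], [-0.1, -0.3], [0.8, -0.2], [2.5, 0.9], [-1.5, 0.3], [-0.1, -0.3]]
[ 0.5729851  -0.05783006 -1.83761718] -105.28770898934083 [[-0.5, -0.4], [-0.5, 0.6], [0.7, 0.5], [0.1, -0.0], [-0.0, 2.2], [0.1, 1.9], [0.9, -0.3], [-0.4, 4.4], [0.1, 0.0], [0.8, -0.3], [-0.5, -0.3], [0.6, -0.4], [1.4, -0.3], [3.1, 0.9], [-0.9, 0.2], [0.5, -0.4]]
plate [[-133.60014905   29.09043753   20.        ]
 [ -45.09148766   36.65067711   20.        ]
 [ -37.55192167  -71.4550276    20.        ]
 [-125.1978964   -79.09521023   20.        ]] [-85.36036369 -21.2022808   20.        ]
roller [[ 25.53694925  35.45019394  30.        ]
 [ 49.91239095  40.7881956   30.        ]
 [ 65.37791049 -37.81326198  30.        ]
 [ 40.71229543 -43.24346791  30.        ]] [45.38488653 -1.20458509 30.        ]
[[ 0.54319083 -0.16683144  0.032     ]
 [ 0.5729851  -0.05783006  0.019     ]
 [ 0.55985669 -0.10129135  0.03      ]
 [ 0.57503972  0.03010006  0.02      ]]
```

```bash
cat >> h.py <<'E'
import os,pickle
def tool_R(th): # tool down, tool x = -cassette x, tool y = cassette y, plus yaw extra
    return R.from_euler('xyz',[np.pi,0,th])
def delta(pos,rot,tpos,trot):
    d=rot.inv().apply(np.asarray(tpos)-pos)/.25
    w=(rot.inv()*trot).as_rotvec()/np.pi
    return np.round(np.r_[d,w],4)
def cur():
    from bench import get_obs
    o=get_obs(); return np.array(o['tool_pos']),R.from_euler('xyz',o['ee_rot']),o
E
python3 - <<'E'
from h import *
p,r,o=cur(); c=np.load('c.npy')
for k,v in pickle.load(open('cam.pkl','rb')).items():
    if k=='top':
        print('glue,jar',w2cas(c,unproj(*v,[(428,130)],.14)),unproj(*v,[(428,130)],.14),w2cas(c,unproj(*v,[(512,244)],.08)))
print(delta(p,r,[.56,-.10,.15],tool_R(np.radians(85.7))))
E
```

```text
glue,jar [[ 53.90415804 177.13478974 140.        ]] [[ 0.7296391  -0.15653121  0.14      ]] [[261.64332642  24.86631966  80.        ]]
[-1.7712e+00  2.2349e+00  2.2130e-01 -1.0000e-04  3.0000e-04 -9.2500e-02]
```

Call:
servo_tool(targets="0.45 -0.88 1 0 0 0 0;0.45 -0.88 1 0 0 0 0;0.45 -0.88 1 0 0 0 0;0.45 -0.88 1 0 0 0 0;0.45 -0.88 1 0 0 0 0;0.45 -0.88 1 0 0 0 0;0.45 -0.88 1 0 0 0 0;0.45 -0.88 1 0 0 0 0;0.45 -0.88 1 0 0 0 0")

```text
time: 1.0
tool_pos: [0.3545, 0.2127, 0.2055]
ee_rot: [3.138, 0.002, 1.194]
wrist_force: [0.2, 0.5, 0.0]
width: 0.0426
```

Call:
servo_tool(targets="0.45 -0.89 1 0.1 0 0 0;0.45 -0.89 1 0.1 0 0 0;0.45 -0.89 1 0.1 0 0 0;0.45 -0.89 1 0.1 0 0 0;0.45 -0.89 1 0.1 0 0 0;0.45 -0.89 1 0.1 0 0 0;0.45 -0.89 1 0.1 0 0 0;0.45 -0.89 1 0.1 0 0 0;0.45 -0.89 1 0.1 0 0 0")

```text
time: 1.75
tool_pos: [0.507, -0.0838, 0.1786]
ee_rot: [-3.141, 0.003, 1.199]
wrist_force: [0.2, -0.5, -1.2]
width: 0.0423
```

Call:
servo_tool(targets="0.45 0 0.235 0.1 0 0 -0.0925;0.45 0 0.235 0.1 0 0 -0.0925;0.45 0 0.235 0.1 0 0 -0.0925;0.45 0 0.235 0.1 0 0 -0.0925;0.45 0 0.235 0.1 0 0 -0.0925;0.45 0 0.235 0.1 0 0 -0.0925")

```text
time: 2.25
tool_pos: [0.5602, -0.0986, 0.1561]
ee_rot: [3.141, -0.0, 1.495]
wrist_force: [-0.3, 0.2, -0.1]
width: 0.0423
```

```bash
cat > snap.py <<'E'
import sys
from h import *
from bench import vision,get_obs
o=get_obs()
n=sys.argv[2] if len(sys.argv)>2 else 'wrist'
s=vision.snapshot(n); cv2.imwrite(f"pics/{sys.argv[1]}.png",s['image'][:,:,::-1])
if n=='wrist':
    T=np.eye(4);T[:3,:3]=R.from_euler('xyz',o['ee_rot']).as_matrix();T[:3,3]=o['tool_pos']
    T=T@np.array(s['T_tool_cam'])
else: T=np.array(s['world_from_camera'])
pickle.dump((np.array(s['mtx']),T),open(f"pics/{sys.argv[1]}.pkl",'wb'))
print(o['time'],np.round(o['tool_pos'],4),np.round(o['ee_rot'],4),np.round(o['wrist_force'],2),round(o['width'],4))
E
python3 snap.py w1
```

```text
2.25 [ 0.5602 -0.0986  0.1561] [ 3.1409e+00 -2.0000e-04  1.4954e+00] [-0.29  0.19 -0.13] 0.0423
```

View pics/w1.png

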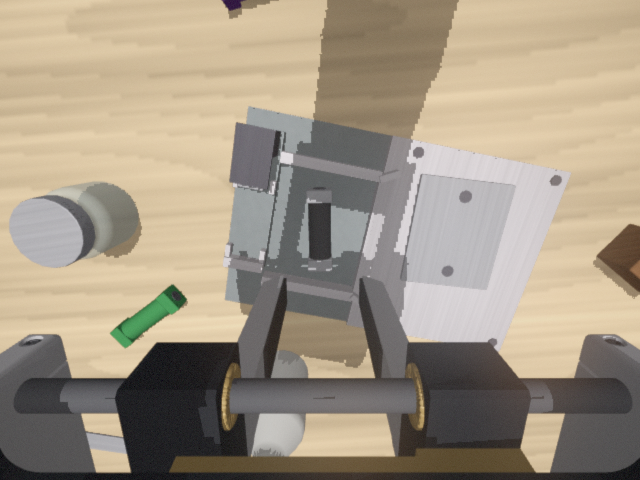

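```bash
python3 - <<'E'
import cv2
a=cv2.imread("pics/w1.png")[100:325,220:400]; cv2.imwrite("pics/w1a.png",cv2.resize(a,None,fx=4,fy=2.6667*1.0,interpolation=cv2.INTER_CUBIC) if 0 else cv2.resize(a,None,fx=3.5,fy=2.6667 if 0 else 2.6,interpolation=cv2.INTER_CUBIC) if 0 else cv2.resize(a,(720*5//6,225*600//180*5//6*180//180) if 0 else (480,600),interpolation=cv2.INTER_CUBIC))
a=cv2.imread("pics/w1.png")[130:320,385:585]; cv2.imwrite("pics/w1b.png",cv2.resize(a,(600,570),interpolation=cv2.INTER_CUBIC))
E
```

```text
(no output)
```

View pics/w1a.png

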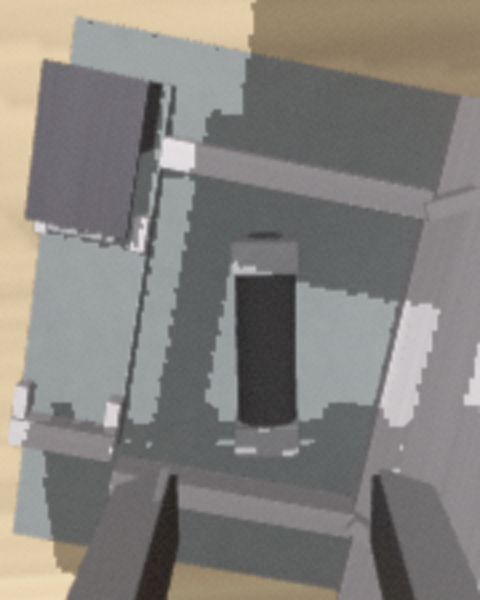

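View pics/w1b.png

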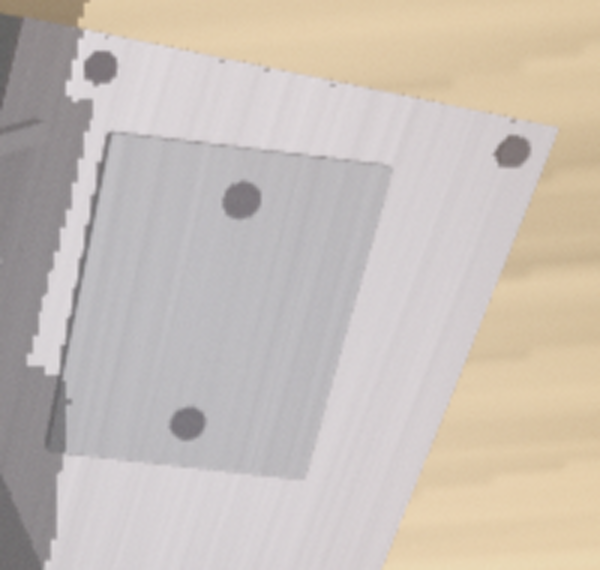

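```bash
python3 - <<'E'
from h import *
K,T=pickle.load(open('pics/w1.pkl','rb'))
A=lambda l:np.array(l)/(8/3)+[220-.3,100-.3]
B=lambda l:np.array(l)/3+[385-.3,130-.3]
P=[(129,-84,56),(97,-84,56),(97,-36,56),(129,-36,56),(132,-100,6),(132,100,6),(-177,-100,14)]
u=np.r_[A([(45,60),(150,82),(128,242),(27,216),(77,17),(14,533)]),B([(557,127)])]
# lines: x=0,z=19 crest ; x=94 z=20
L=[(0,19,A([(427,220),(355,510)])),(94,20,A([(165,200),(122,430)]))]
def f(c,full=False):
    e=(proj(K,T,cas2w(c,P))-u)
    l=[]
    for x,z,uv in L:
        l+= list((w2cas(c,unproj(K,T,uv,z/1000))[:,0]-x)*1.1)
    return (e,l) if full else np.r_[e.ravel(),l]
r=least_squares(f,np.load('c.npy'),loss='soft_l1');print(r.x,np.degrees(r.x[2]));e,l=f(r.x,True);print(np.round(e,1).tolist(),np.round(l,1))
c0=np.load('c.npy')
e,l=f(c0,True);print('old',np.round(e,1).tolist(),np.round(l,1))
np.save('cw.npy',r.x);c=r.x
ro=w2cas(c,unproj(K,T,A([(231,241),(298,241),(298,455),(235,455)]),.030));print(ro)
bw=w2cas(c,unproj(K,T,A([(236.5,275),(296,275),(297,425),(238,425)]),.0245));print('barrel',bw,bw.mean(0))
pl=w2cas(c,unproj(K,T,B([(112,132),(393,167),(304,479),(47,450)]),.020));print('plate',pl)
print('world roller',cas2w(c,bw.mean(0)))
E
```

```text
[ 0.57358385 -0.05603835 -1.83833031] -105.32856815333348
[[-0.2, -0.2], [0.6, -0.2], [0.1, -0.7], [-0.4, 1.7], [0.0, -0.2], [-0.1, 0.5], [1.9, 0.4]] [-0.1  0.6 -3.  -0.3]
old [[-2.7, -0.7], [-1.8, -0.7], [-2.2, -1.1], [-2.7, 1.2], [-2.1, -0.7], [-1.8, 0.2], [0.0, -0.3]] [-2.2 -1.5 -5.1 -2.3]
[[ 65.96763163 -37.96333521  30.        ]
 [ 43.51986919 -42.34542086  30.        ]
 [ 27.89743436  34.52887019  30.        ]
 [ 50.57739098  38.95718731  30.        ]]
barrel [[ 62.05548835 -25.74543138  24.5       ]
 [ 41.53517887 -29.75137628  24.5       ]
 [ 30.05277113  25.07763145  24.5       ]
 [ 51.45211339  29.25577829  24.5       ]] [46.27388793 -0.29084948 24.5       ]
plate [[ -36.41162915  -71.92005115   20.        ]
 [-125.44963637  -78.33400343   20.        ]
 [-133.34910267   28.57169412   20.        ]
 [ -44.12193188   35.02327202   20.        ]]
world roller [[ 0.56107066 -0.10058919  0.0245    ]]
```

```bash
python3 - <<'E'
from h import *
p,r,o=cur(); print(delta(p,r,[.5611,-.1006,.009],tool_R(np.radians(86.0))))
E
```

```text
[-7.400e-03  3.700e-03  5.891e-01  4.000e-04 -0.000e+00 -1.700e-03]
```

Call:
servo_tool(targets="0.45 -0.008 0.004 0.3 0 0 -0.002;0.45 -0.008 0.004 0.45 0 0 -0.002;0.45 -0.008 0.004 0.52 0 0 -0.002;0.45 -0.008 0.004 0.56 0 0 -0.002;0.45 -0.008 0.004 0.58 0 0 -0.002;0.45 -0.008 0.004 0.588 0 0 -0.002;0.45 -0.008 0.004 0.588 0 0 -0.002;0.45 -0.008 0.004 0.588 0 0 -0.002")

```text
time: 2.97
tool_pos: [0.563, -0.1019, 0.0112]
ee_rot: [3.137, 0.001, 1.502]
wrist_force: [-0.1, -0.4, 0.3]
width: 0.042
```

```bash
python3 snap.py w2
```

```text
2.9667 [ 0.563  -0.1019  0.0112] [3.1366e+00 9.0000e-04 1.5019e+00] [-0.11 -0.41  0.31] 0.042
```

View pics/w2.png

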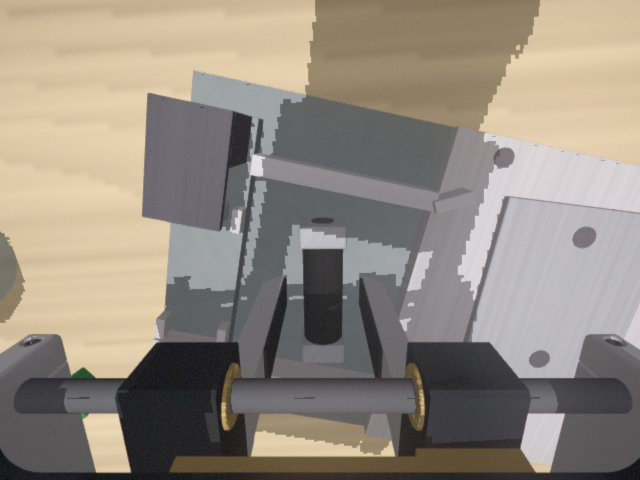

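```bash
python3 - <<'E'
from h import *
K,T=pickle.load(open('pics/w2.pkl','rb'))
p,r,o=cur()
for uv,z in (([(323,249),(323,343)],.0245),([(323,228),(323,361)],.03)):
    w=unproj(K,T,uv,z); print(w.mean(0), (r.inv().apply(w-p)*1000).round(1), w2cas(np.load('cw.npy'),w).mean(0))
E
```

```text
[ 0.56196716 -0.10081031  0.0245    ] [[  1.  -29.4 -13.3]
 [  1.1  27.2 -13.1]] [46.25014101  0.63221112 24.5       ]
[ 0.55955618 -0.10064708  0.03      ] [[  1.  -42.1 -18.9]
 [  1.1  35.2 -18.5]] [46.73007708 -1.73614936 30.        ]
```

Call:
servo_tool(targets="0.45 0 -0.005 0.008 0 0 0;0.45 0 -0.005 0.008 0 0 0;0 0 -0.005 0.008 0 0 0;0 0 -0.005 0.008 0 0 0;0 0 -0.005 0.008 0 0 0;0 0 -0.005 0.008 0 0 0;0 0 -0.005 0.008 0 0 0;0 0 -0.005 0.008 0 0 0")

```text
time: 3.68
tool_pos: [0.5599, -0.1015, 0.0065]
ee_rot: [3.142, -0.0, 1.502]
wrist_force: [-0.8, -0.4, 0.7]
width: 0.0209
```

```bash
python3 - <<'E'
from h import *
p,r,o=cur(); c=np.load('cw.npy'); print(o['tool_pos'],w2cas(c,p),o['width'],o['wrist_force'])
E
```

```text
[ 0.5598969  -0.10149217  0.00654509] [[47.45503144 -1.18414425  6.54508877]] 0.02094103099152942 [-0.78615847 -0.43106598  0.68905593]
```

```bash
cat >> h.py <<'E'
q0=np.array([0,-.0012,-.0113])
def roller_target(c,rc,a,q=q0,yawoff=0):
    th=c[2]; ax=np.array([np.cos(th),np.sin(th),0])
    r=R.from_rotvec(ax*np.radians(a))*tool_R(th+np.pi+yawoff)
    return cas2w(c,[rc])[0]-r.apply(q), r
E
python3 - <<'E'
from h import *
p,r,o=cur(); c=np.load('cw.npy')
print(delta(p,r,p+[0,0,.07],r))
tp,tr=roller_target(c,(113,16,85),15); print(tp,delta(p,r,tp,tr))
tp,tr=roller_target(c,(113,16,85),0); print(tp,delta(p,r,tp,tr))
E
```

```text
[ 0.    0.   -0.28  0.    0.    0.  ]
[ 0.56308115 -0.17032768  0.07439562] [-0.2738  0.0317 -0.2714 -0.083  -0.0083  0.0628]
[ 0.56029997 -0.16956535  0.0737    ] [-0.2715  0.0204 -0.2686  0.     -0.      0.0632]
```

Call:
servo_tool(targets="0 0 0 -0.06 0 0 0;0 0 0 -0.16 0 0 0;0 0 0 -0.27 0 0 0;0 -0.1 0.01 -0.272 -0.04 -0.004 0.03;0 -0.22 0.03 -0.272 -0.083 -0.008 0.063;0 -0.274 0.032 -0.272 -0.083 -0.008 0.063;0 -0.274 0.032 -0.272 -0.083 -0.008 0.063;0 -0.274 0.032 -0.272 -0.083 -0.008 0.063;0 -0.274 0.032 -0.272 -0.083 -0.008 0.063")

```text
time: 4.43
tool_pos: [0.5633, -0.1698, 0.0743]
ee_rot: [2.881, -0.002, 1.304]
wrist_force: [0.0, -0.6, -1.0]
width: 0.021
```

```bash
python3 snap.py w3; python3 snap.py s3 side;python3 - <<'E'
import cv2
a=cv2.imread("pics/s3.png")[220:380,250:430]; cv2.imwrite("pics/s3c.png",cv2.resize(a,None,fx=3.7,fy=3.7,interpolation=cv2.INTER_CUBIC))
E
```

```text
4.4333 [ 0.5633 -0.1698  0.0743] [ 2.8813e+00 -1.5000e-03  1.3040e+00] [ 0.01 -0.62 -0.95] 0.021
4.4833 [ 0.5637 -0.1697  0.0745] [ 2.8808e+00 -1.4000e-03  1.3044e+00] [ 0.52  0.12 -2.16] 0.0213
```

View pics/w3.png

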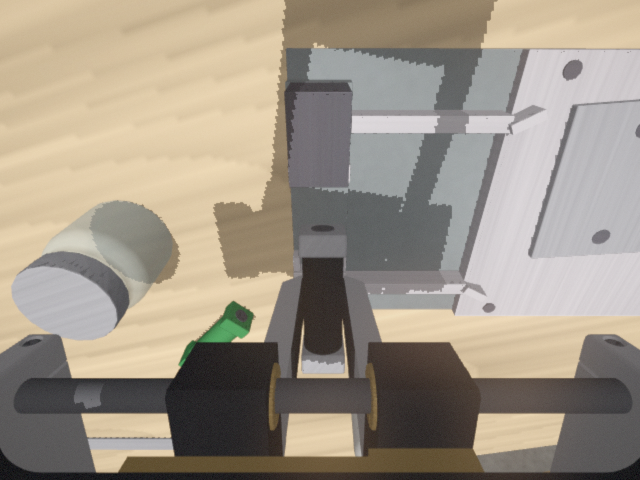

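View pics/s3c.png

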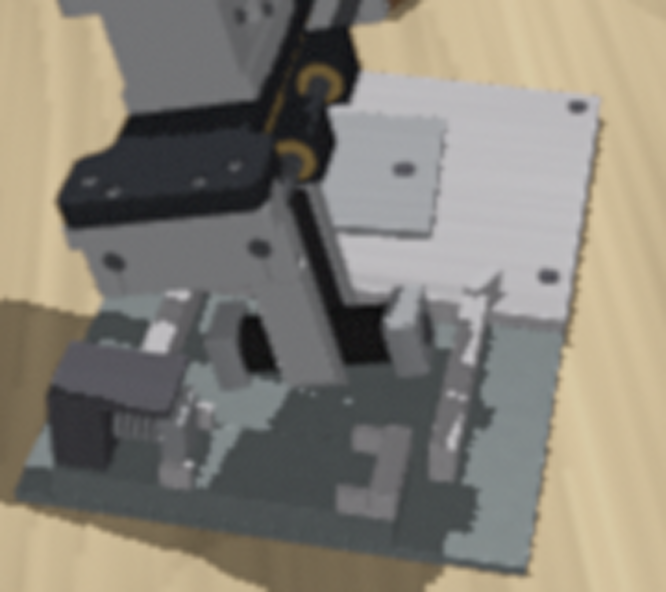

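```bash
python3 - <<'E'
import cv2
a=cv2.imread("pics/w3.png")[40:380,270:530]; cv2.imwrite("pics/w3c.png",cv2.resize(a,None,fx=2.3,fy=1.76 if 0 else 2.3,interpolation=cv2.INTER_CUBIC)[:782])
a=cv2.imread("pics/w3.png")[70:380,270:380]; cv2.imwrite("pics/w3c.png",cv2.rotate(cv2.resize(a,None,fx=2.5,fy=2.5,interpolation=cv2.INTER_CUBIC),cv2.ROTATE_90_COUNTERCLOCKWISE))
E
```

```text
(no output)
```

View pics/w3c.png

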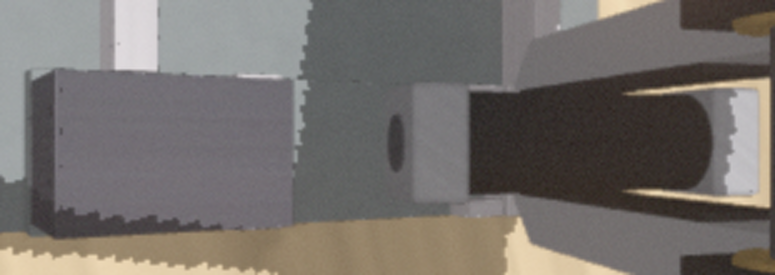

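```bash
python3 - <<'E'
from h import *
K,T=pickle.load(open('pics/w3.pkl','rb')); c=np.load('cw.npy'); 
p=np.array([.5633,-.1698,.0743]); r=R.from_euler('xyz',[2.8813,-.0015,1.3040])
g=lambda l:np.array([(270+(275-y)/2.5-.3,70+x/2.5-.3) for x,y in l])
h=w2cas(c,unproj(K,T,g([(57,70),(293,79),(292,226),(57,236)]),.056)); print('hood',h.round(1))
K2=pickle.load(open('cam.pkl','rb'))
# tool frame
from bench import vision
s=vision.snapshot('wrist');Tc=np.array(s['T_tool_cam'])
for zz in(-.0233,):
    print((unproj(K,Tc,g([(413,84),(413,202),(470,92),(470,193)]),zz)*1000).round(1))
print((unproj(K,Tc,g([(712,143),(757,143)]),-.0233)*1000).round(1))
tp,_=roller_target(c,(113,16,85),15);
print('roller ctr cas',w2cas(c,p+r.apply(q0)))
E
```

```text
hood [[ 98.  -83.9  56. ]
 [ 97.8 -36.6  56. ]
 [129.6 -36.8  56. ]
 [129.1 -83.8  56. ]]
[[ 12.2 -40.  -23.3]
 [-10.6 -40.  -23.3]
 [ 10.9 -28.3 -23.3]
 [ -9.1 -28.3 -23.3]]
[[  0.8  27.3 -23.3]
 [  0.9  38.9 -23.3]]
roller ctr cas [[112.45215184  16.08756557  84.91050816]]
```

```bash
python3 - <<'E'
from h import *
c=np.load('cw.npy'); d=cas2w(c,[(1.5,-.6,0)])[0]; c2=np.array([d[0],d[1],c[2]]); np.save('c2.npy',c2); print(c2)
p,r,o=cur()
for rc in((113,14,60),(113,14,44.5)):
    tp,tr=roller_target(c2,rc,15); print(tp,delta(p,r,tp,tr))
E
```

```text
[ 0.57260866 -0.05732638 -1.83833031]
[ 0.56017711 -0.171087    0.04939562] [-0.0098 -0.0387  0.0938 -0.0002 -0.0005  0.0003]
[ 0.56017711 -0.171087    0.03389562] [-0.0098 -0.0547  0.1537 -0.0002 -0.0005  0.0003]
```

Call:
servo_tool(targets="0 -0.009 -0.025 0.06 0 0 0;0 -0.009 -0.04 0.1 0 0 0;0 -0.009 -0.05 0.135 0 0 0;0 -0.009 -0.054 0.15 0 0 0;0 -0.009 -0.054 0.153 0 0 0;0 -0.009 -0.054 0.153 0 0 0;0 -0.009 -0.054 0.153 0 0 0")

```text
time: 5.17
tool_pos: [0.56, -0.1718, 0.0346]
ee_rot: [2.879, -0.001, 1.303]
wrist_force: [-0.8, 0.0, -1.0]
width: 0.0214
```

```bash
python3 snap.py w4; python3 snap.py s4 side;python3 - <<'E'
import cv2
a=cv2.imread("pics/s4.png")[250:380,250:410]; cv2.imwrite("pics/s4c.png",cv2.resize(a,None,fx=4,fy=4,interpolation=cv2.INTER_CUBIC))
a=cv2.imread("pics/w4.png")[20:380,250:400]; cv2.imwrite("pics/w4c.png",cv2.rotate(cv2.resize(a,None,fx=2.2,fy=2.2,interpolation=cv2.INTER_CUBIC),cv2.ROTATE_90_COUNTERCLOCKWISE))
from h import *
p,r,o=cur();print(w2cas(np.load('c2.npy'),p+r.apply(q0)))
E
```

```text
5.1667 [ 0.56   -0.1718  0.0346] [ 2.8791e+00 -9.0000e-04  1.3030e+00] [-0.83  0.04 -1.01] 0.0214
5.2167 [ 0.5601 -0.1718  0.0348] [ 2.8786e+00 -8.0000e-04  1.3030e+00] [ 0.07 -0.36 -1.99] 0.021
[[113.7377754   14.1365909   45.52369205]]
```

View pics/w4c.png

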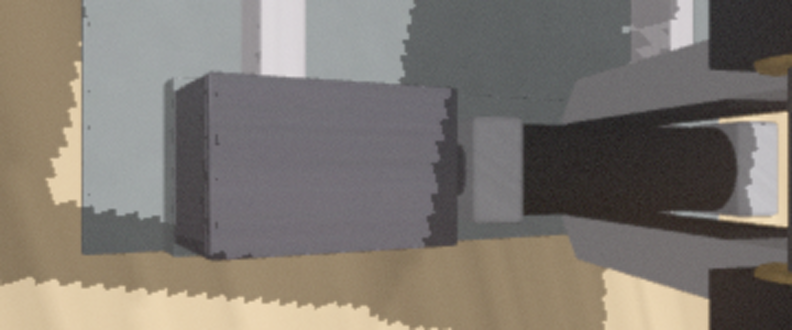

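View pics/s4c.png

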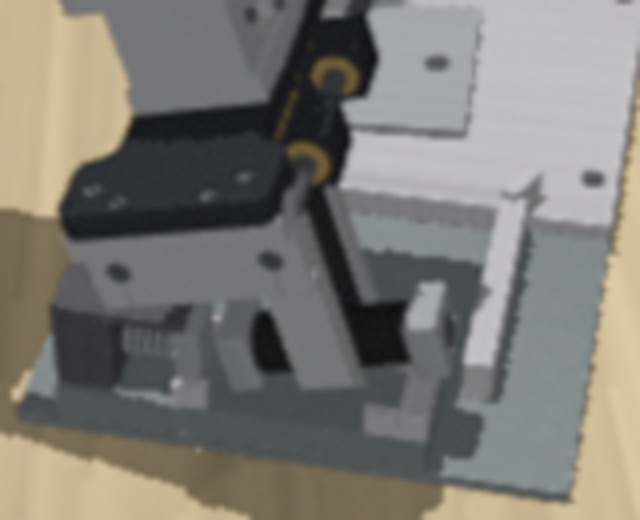

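```bash
python3 - <<'E'
from h import *
c2=np.load('c2.npy'); p,r,o=cur()
for rc in((113.2,4,44.5),(113.2,-4,44),(113.2,-4,43.5)):
    tp,tr=roller_target(c2,rc,15); print(tp,delta(p,r,tp,tr))
E
```

```text
[ 0.55047998 -0.16863635  0.03389562] [ 0.0021 -0.0403 -0.0066  0.0004 -0.0002 -0.0002]
[ 0.54276458 -0.16652151  0.03339562] [ 0.0021 -0.0717 -0.013   0.0004 -0.0002 -0.0002]
[ 0.54276458 -0.16652151  0.03289562] [ 0.0021 -0.0722 -0.011   0.0004 -0.0002 -0.0002]
```

Call:
servo_tool(targets="0 0.002 -0.015 -0.003 0 0 0;0 0.002 -0.03 -0.006 0 0 0;0 0.002 -0.04 -0.008 0 0 0;0 0.002 -0.05 -0.009 0 0 0;0 0.002 -0.06 -0.011 0 0 0;0 0.002 -0.068 -0.011 0 0 0;0 0.002 -0.072 -0.011 0 0 0;0 0.002 -0.072 -0.011 0 0 0;0 0.002 -0.072 -0.011 0 0 0")

```text
time: 6.02
tool_pos: [0.5432, -0.1667, 0.0331]
ee_rot: [2.877, -0.001, 1.303]
wrist_force: [4.2, -0.2, 2.5]
width: 0.021
```

```bash
python3 snap.py w5; python3 snap.py s5 side;python3 - <<'E'
import cv2
a=cv2.imread("pics/s5.png")[250:380,250:410]; cv2.imwrite("pics/s5c.png",cv2.resize(a,None,fx=4,fy=4,interpolation=cv2.INTER_CUBIC))
a=cv2.imread("pics/w5.png")[20:380,250:400]; cv2.imwrite("pics/w5c.png",cv2.rotate(cv2.resize(a,None,fx=2.2,fy=2.2,interpolation=cv2.INTER_CUBIC),cv2.ROTATE_90_COUNTERCLOCKWISE))
from h import *
p,r,o=cur();print(w2cas(np.load('c2.npy'),p+r.apply(q0)))
E
```

```text
6.0167 [ 0.5432 -0.1667  0.0331] [ 2.8773e+00 -8.0000e-04  1.3029e+00] [ 4.21 -0.2   2.49] 0.021
6.0667 [ 0.5431 -0.1667  0.033 ] [ 2.8776e+00 -8.0000e-04  1.3029e+00] [ 3.6  -0.3   3.19] 0.0211
[[113.27591984  -3.71806539  43.49149852]]
```

View pics/w5c.png

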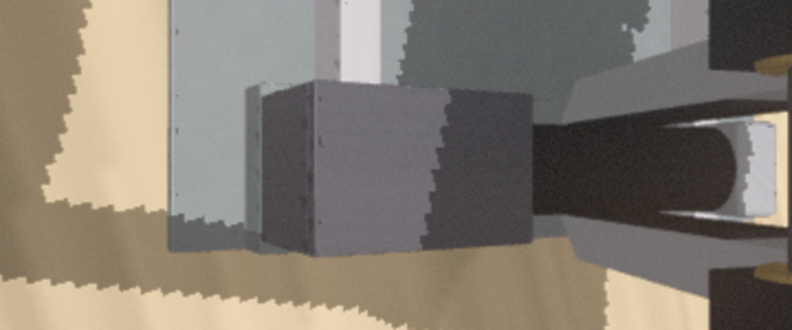

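View pics/s5c.png

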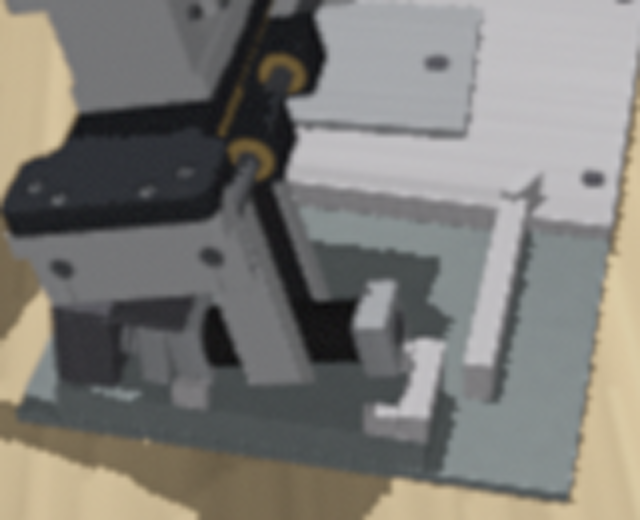

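```bash
python3 - <<'E'
from h import *
c2=np.load('c2.npy'); p,r,o=cur()
for a,cz in((12,40.9),(9,39),(6,37),(3,34.8),(0,32.7),(0,32)):
    tp,tr=roller_target(c2,(113.2,-4,cz),a); print(a,delta(p,r,tp,tr))
E
```

```text
12 [ 0.0003 -0.0062  0.0099  0.0172 -0.0002 -0.0002]
9 [ 0.0003 -0.0106  0.0173  0.0339 -0.0002 -0.0002]
6 [ 0.0003 -0.0151  0.025   0.0506 -0.0002 -0.0002]
3 [ 0.0002 -0.0197  0.0333  0.0672 -0.0002 -0.0002]
0 [ 0.0002 -0.0243  0.0411  0.0839 -0.0002 -0.0001]
0 [ 0.0002 -0.025   0.0438  0.0839 -0.0002 -0.0001]
```

Call:
servo_tool(targets="0 0 -0.006 0.01 0.017 0 0;0 0 -0.006 0.01 0.017 0 0;0 0 -0.0105 0.017 0.034 0 0;0 0 -0.0105 0.017 0.034 0 0;0 0 -0.015 0.025 0.051 0 0;0 0 -0.015 0.025 0.051 0 0;0 0 -0.02 0.033 0.067 0 0;0 0 -0.02 0.033 0.067 0 0;0 0 -0.024 0.041 0.084 0 0;0 0 -0.024 0.041 0.084 0 0;0 0 -0.024 0.041 0.084 0 0;0 0 -0.024 0.041 0.084 0 0")

```text
time: 7.12
tool_pos: [0.5393, -0.1655, 0.0205]
ee_rot: [-3.139, -0.001, 1.303]
wrist_force: [2.6, 0.0, 2.9]
width: 0.0213
```

```bash
python3 snap.py w6; python3 snap.py s6 side;python3 - <<'E'
import cv2
a=cv2.imread("pics/s6.png")[250:380,250:410]; cv2.imwrite("pics/s6c.png",cv2.resize(a,None,fx=4,fy=4,interpolation=cv2.INTER_CUBIC))
a=cv2.imread("pics/w6.png")[20:380,250:400]; cv2.imwrite("pics/w6c.png",cv2.rotate(cv2.resize(a,None,fx=2.2,fy=2.2,interpolation=cv2.INTER_CUBIC),cv2.ROTATE_90_COUNTERCLOCKWISE))
from h import *
p,r,o=cur();print(w2cas(np.load('c2.npy'),p+r.apply(q0)))
E
```

```text
7.1167 [ 0.5393 -0.1655  0.0205] [-3.1393e+00 -1.0000e-03  1.3030e+00] [2.58 0.02 2.95] 0.0213
7.1667 [ 0.5393 -0.1655  0.0206] [-3.1396e+00 -1.0000e-03  1.3030e+00] [1.84 0.07 1.92] 0.0215
[[113.1832773   -4.75807258  31.84479013]]
```

View pics/w6c.png

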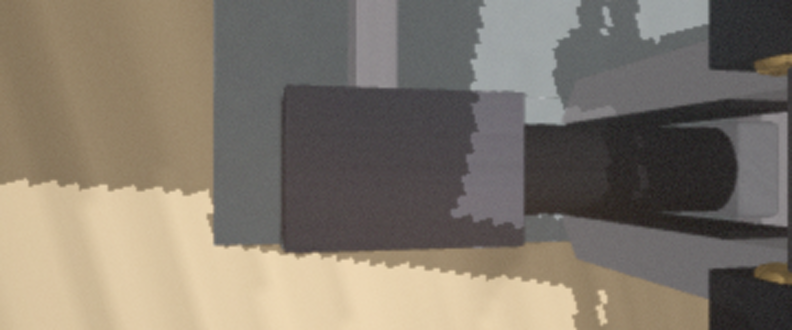

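View pics/s6c.png

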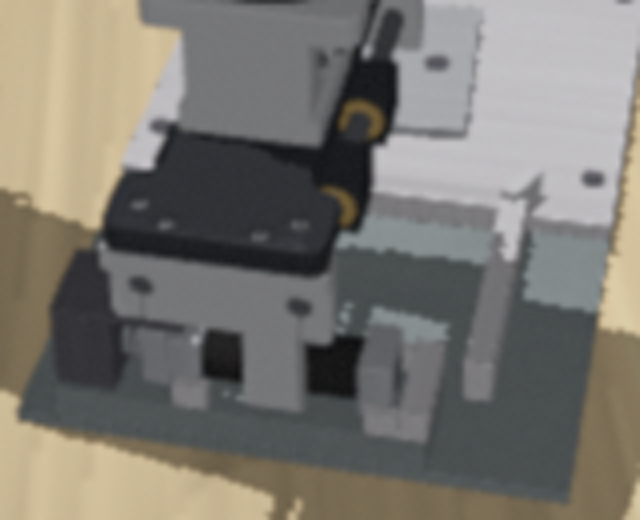

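Call:
servo_tool(targets="0 0 0.008 0 0 0 0;0 0 0.014 0 0 0 0;0 0 0.018 0.002 0 0 0;0 0 0.019 0.006 0 0 0;0 0 0.019 0.006 0 0 0")

```text
time: 7.63
tool_pos: [0.5422, -0.1663, 0.0205]
ee_rot: [-3.136, -0.001, 1.303]
wrist_force: [-4.4, 2.2, 12.2]
width: 0.0209
```

```bash
python3 - <<'E'
from h import *
p,r,o=cur();print(w2cas(np.load('c2.npy'),p+r.apply(q0)),o['wrist_force'])
E
```

```text
[[113.16203497  -1.62536864  31.77388143]] [-4.37505036  2.18793041 12.22886251]
```

Call:
servo_tool(targets="0.45 0 0 -0.002 0 0 0;0.45 0 0 -0.004 0 0 0;0.45 0 0 -0.004 0 0 0;0.45 0 0 -0.004 0 0 0;0.45 0 0 -0.08 0 0 0;0.45 0 0 -0.2 0 0 0;0 0 0 -0.28 0 0 0;0 0 0 -0.28 0 0 0;0 0 0 -0.28 0 0 0")

```text
time: 8.38
tool_pos: [0.5435, -0.1671, 0.0889]
ee_rot: [-3.139, -0.0, 1.303]
wrist_force: [0.1, 0.5, 0.1]
width: 0.0258
```

```bash
python3 snap.py w7; python3 snap.py s7 side;python3 - <<'E'
import cv2
a=cv2.imread("pics/s7.png")[250:380,250:410]; cv2.imwrite("pics/s7c.png",cv2.resize(a,None,fx=4,fy=4,interpolation=cv2.INTER_CUBIC))
a=cv2.imread("pics/w7.png")[50:400,230:430]; cv2.imwrite("pics/w7c.png",cv2.rotate(cv2.resize(a,None,fx=2.2,fy=2.2,interpolation=cv2.INTER_CUBIC),cv2.ROTATE_90_COUNTERCLOCKWISE))
from h import *
p,r,o=cur();print(w2cas(np.load('c2.npy'),p))
E
```

```text
8.3833 [ 0.5435 -0.1671  0.0889] [-3.1389e+00 -3.0000e-04  1.3028e+00] [0.14 0.48 0.1 ] 0.0258
8.4333 [ 0.5426 -0.1667  0.0874] [-3.1361e+00 -8.0000e-04  1.3028e+00] [ 0.33 -0.19 -0.14] 0.0218
[[113.26359724  -0.49375971  86.58707758]]
```

View pics/w7c.png

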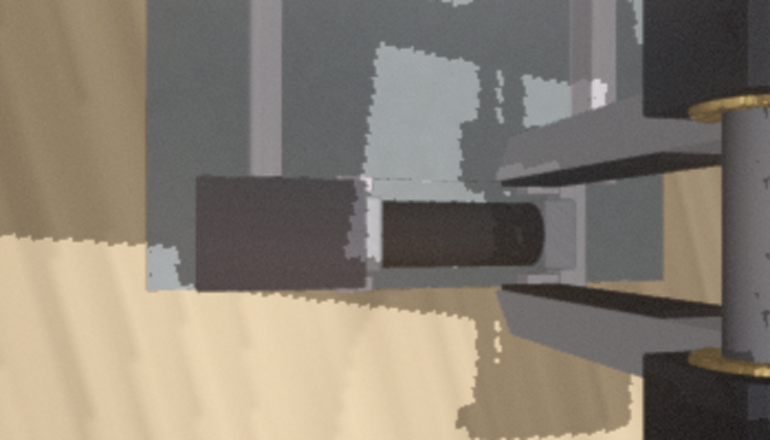

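View pics/s7c.png

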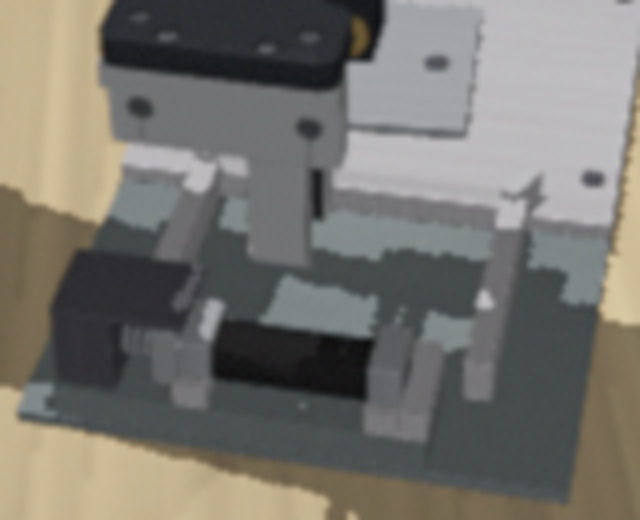

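Call:
servo_tool(targets="0 0 -0.07 0.06 0 0 0;0 0 -0.07 0.14 0 0 0;0 0 -0.07 0.168 0 0 0;0 0 -0.07 0.175 0 0 0;0 0 -0.07 0.182 0 0 0;0 0 -0.07 0.188 0 0 0;0 0 -0.07 0.188 0 0 0")

```text
time: 9.07
tool_pos: [0.5243, -0.1613, 0.0431]
ee_rot: [-3.132, -0.001, 1.303]
wrist_force: [-8.1, 3.3, 14.7]
width: 0.0005
```

Call:
servo_tool(targets="0 0 0 -0.03 0 0 0;0 0 0.07 -0.04 0 0 0;0 0 0.145 -0.03 0 0 0;0 0 0.145 -0.012 0 0 0;0 0 0.145 0 0 0 0;0 0 0.145 0.003 0 0 0;0 0 0.145 0.003 0 0 0")

```text
time: 9.65
tool_pos: [0.5639, -0.1726, 0.0439]
ee_rot: [3.138, -0.0, 1.303]
wrist_force: [1.6, -0.3, 9.1]
width: 0.0006
```

```bash
python3 - <<'E'
from h import *
c2=np.load('c2.npy'); p,r,o=cur(); print(w2cas(c2,p))
print(delta(p,r,cas2w(c2,[(-85,-60,130)])[0],tool_R(c2[2]+np.pi)))
E
```

```text
[[113.43412437  22.11218149  43.86102385]]
[ 7.938e-01 -3.274e-01 -3.455e-01  1.200e-03 -1.000e-04 -1.000e-04]
```

Call:
servo_tool(targets="0 0 0 -0.12 0 0 0;0.5 0 0 -0.3 0 0 0;0.5 0.3 -0.15 -0.345 0 0 0;0.5 0.79 -0.327 -0.345 0 0 0;0.5 0.79 -0.327 -0.345 0 0 0;0.5 0.79 -0.327 -0.345 0 0 0;0.5 0.79 -0.327 -0.345 0 0 0;0.5 0.79 -0.327 -0.345 0 0 0;0.5 0.79 -0.327 -0.345 0 0 0;0.5 0.79 -0.327 -0.345 0 0 0;0.5 0.79 -0.327 -0.345 0 0 0")

```text
time: 10.57
tool_pos: [0.5351, 0.0388, 0.127]
ee_rot: [-3.138, 0.0, 1.302]
wrist_force: [0.3, -1.0, 1.3]
width: 0.047
```

```bash
python3 snap.py w8
```

```text
10.5667 [0.5351 0.0388 0.127 ] [-3.1379e+00  2.0000e-04  1.3016e+00] [ 0.34 -0.99  1.31] 0.047
```

View pics/w8.png

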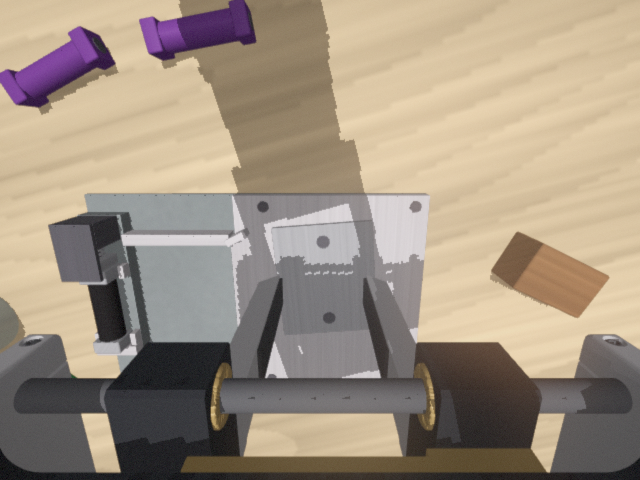

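```bash
python3 - <<'E'
from h import *
c2=np.load('c2.npy');K,T=pickle.load(open('pics/w8.pkl','rb'))
print('deck corner(-177,-100)',w2cas(c2,unproj(K,T,[(429,194.5),(232,194.5)],.014)).round(1))
print('plate',w2cas(c2,unproj(K,T,[(272,227),(362,221),(285,334),(323,242),(329,317)],.020)).round(1))
E
```

```text
deck corner(-177,-100) [[-176.8  -99.8   14. ]
 [  -4.4 -100.    14. ]]
plate [[ -39.   -72.2   20. ]
 [-118.2  -77.5   20. ]
 [ -47.    35.2   20. ]
 [ -84.   -58.3   20. ]
 [ -89.7   16.8   20. ]]
```

```bash
python3 - <<'E'
from h import *
c2=np.load('c2.npy'); p,r,o=cur(); print(w2cas(c2,p),o['ee_rot'])
for t in ((-86,-98,50),(-86,-98,16),(-86,-62.5,16)): print(delta(p,r,cas2w(c2,[t])[0],tool_R(c2[2]+np.pi)))
E
```

```text
[[-82.63659798 -61.37402979 127.17831061]] [-3.13811182e+00 -4.43356819e-05  1.30087779e+00]
[ 0.0131 -0.1455  0.3092 -0.0011 -0.     -0.0008]
[ 0.0131 -0.145   0.4452 -0.0011 -0.     -0.0008]
[ 0.0134 -0.003   0.4447 -0.0011 -0.     -0.0008]
```

Call:
servo_tool(targets="0.5 0.013 -0.145 0.15 0 0 0;0.5 0.013 -0.145 0.31 0 0 0;0.5 0.013 -0.145 0.4 0 0 0;0.5 0.013 -0.145 0.43 0 0 0;0.5 0.013 -0.145 0.443 0 0 0;0.5 0.013 -0.145 0.443 0 0 0;0.5 0.013 -0.145 0.443 0 0 0")

```text
time: 11.2
tool_pos: [0.5033, 0.0524, 0.0193]
ee_rot: [3.14, -0.002, 1.302]
wrist_force: [0.1, 0.7, -0.5]
width: 0.0469
```

```bash
python3 snap.py w9; python3 - <<'E'
from h import *
c2=np.load('c2.npy'); p,r,o=cur(); print(w2cas(c2,p),o['ee_rot'])
for t in ((-86,-84,16),(-86,-62.5,16)): print(delta(p,r,cas2w(c2,[t])[0],tool_R(c2[2]+np.pi)))
E
```

```text
11.2 [0.5033 0.0524 0.0193] [ 3.1403e+00 -1.9000e-03  1.3018e+00] [ 0.06  0.71 -0.52] 0.0469
[[-87.72682602 -95.74243289  19.60444673]] [ 3.13956381e+00 -2.08410847e-03  1.30206960e+00]
[-0.0069  0.0469  0.0145  0.0006 -0.0007 -0.0004]
[-0.0068  0.1329  0.0147  0.0006 -0.0007 -0.0004]
```

View pics/w9.png

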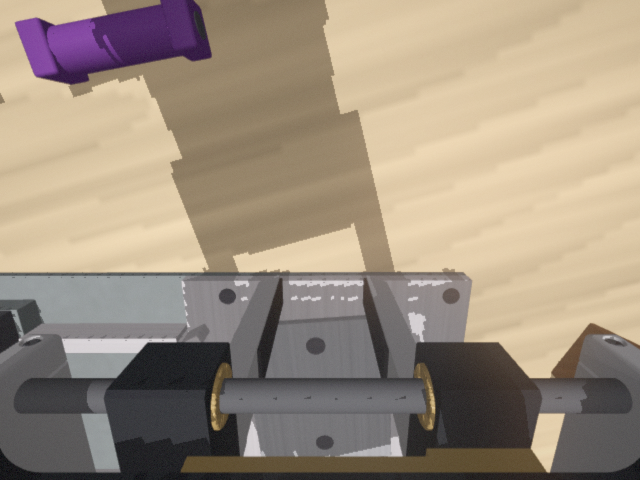

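Call:
servo_tool(targets="0.5 0 0 0.012 0 0 0;0.5 0 0 0.012 0 0 0;0.5 0 0 0.012 0 0 0")

```text
time: 11.5
tool_pos: [0.5017, 0.0531, 0.015]
ee_rot: [-3.141, -0.001, 1.303]
wrist_force: [0.1, -0.3, -0.9]
width: 0.0473
```

Call:
servo_tool(targets="0.5 0 0.02 0 0 0 0;0.5 0 0.035 0 0 0 0;0.5 0 0.05 0 0 0 0;0.5 0 0.065 0 0 0 0;0.5 0 0.08 0 0 0 0;0.5 0 0.095 0 0 0 0;0.5 0 0.11 0 0 0 0;0.5 0 0.12 0 0 0 0;0.5 0 0.13 0 0 0 0;0.5 0 0.135 0 0 0 0;0.5 0 0.135 0 0 0 0")

```text
time: 12.42
tool_pos: [0.5322, 0.0447, 0.0143]
ee_rot: [-3.135, -0.001, 1.303]
wrist_force: [-6.5, 1.2, 5.8]
width: 0.0467
```

```bash
python3 snap.py t10 top; python3 - <<'E'
from h import *
c2=np.load('c2.npy'); p,r,o=cur(); print(w2cas(c2,p),o['ee_rot'])
a=cv2.imread("pics/t10.png")[150:300,265:455]; cv2.imwrite("pics/t10c.png",cv2.resize(a,None,fx=4,fy=4,interpolation=cv2.INTER_CUBIC))
E
```

```text
12.4167 [0.5322 0.0447 0.0143] [-3.1346e+00 -8.0000e-04  1.3029e+00] [-6.51  1.23  5.82] 0.0467
[[-87.69890044 -65.92659332  14.30442747]] [-3.13478775e+00 -8.11784741e-04  1.30291722e+00]
```

View pics/t10c.png

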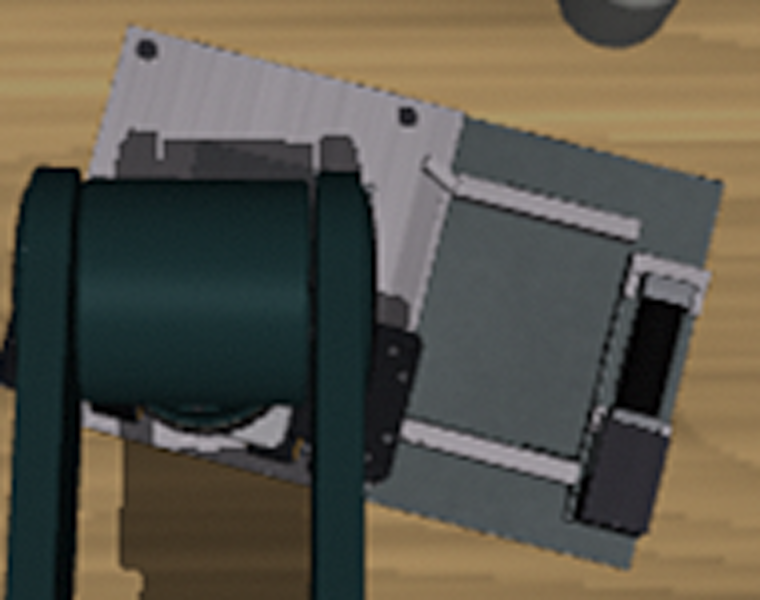

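Call:
servo_tool(targets="0.5 0 0.01 -0.003 0 0 0;0.5 0 0.018 -0.003 0 0 0;0.5 0 0.018 -0.003 0 0 0;0.5 0 0.018 -0.003 0 0 0")

```text
time: 12.8
tool_pos: [0.5384, 0.0428, 0.0146]
ee_rot: [-3.139, -0.001, 1.303]
wrist_force: [-0.5, -0.7, -0.1]
width: 0.0469
```

```bash
python3 - <<'E'
from h import *
c2=np.load('c2.npy'); p,r,o=cur(); print(w2cas(c2,p),o['ee_rot'],o['joint_positions'])
for yaw in (np.pi/2,-np.pi/2):
    for t in ((-175,0,80),): print(yaw,delta(p,r,cas2w(c2,[t])[0],tool_R(c2[2]+np.pi+yaw)))
E
```

```text
[[-87.50996782 -59.50142531  14.60982348]] [-3.13947989e+00 -8.39516543e-04  1.30278984e+00] [-2.65247256e-02  1.83788838e-01  1.65355882e+00  1.36805310e-03
  1.30609593e+00 -1.32967458e+00]
1.5707963267948966 [ 3.503e-01  2.373e-01 -2.618e-01 -3.000e-04 -7.000e-04 -5.001e-01]
-1.5707963267948966 [ 3.503e-01  2.373e-01 -2.618e-01 -7.000e-04  3.000e-04  4.998e-01]
```

Call:
servo_tool(targets="0.5 0 -0.02 -0.01 0 0 0;0.5 0 -0.03 -0.15 0 0 0;0.5 0.1 0.05 -0.4 0 0 0.05;0.5 0.3 0.237 -0.44 0 0 0.24;0.5 0.37 0.237 -0.44 0 0 0.24;0.5 0.37 0.237 -0.44 0 0 0.24;0.5 0.37 0.237 -0.44 0 0 0.24;0.5 0.37 0.237 -0.44 0 0 0.24;0.5 0.37 0.237 -0.44 0 0 0.24;0.5 0.37 0.237 -0.44 0 0 0.24")

```text
time: 13.63
tool_pos: [0.6199, 0.1164, 0.125]
ee_rot: [-3.14, 0.0, 0.552]
wrist_force: [0.4, 0.1, 0.2]
width: 0.0473
```

Call:
servo_tool(targets="0.75 0 0 0 0 0 0.26;0.75 0 0 0 0 0 0.26;0.75 0 0 0 0 0 0.26;0.75 0 0 0 0 0 0.26;0.75 0 0 0 0 0 0.26;0.75 0 0 0 0 0 0.26;0.75 0 0 0 0 0 0.26;0.75 0 0 0 0 0 0.26;0.75 0 0 0 0 0 0.26")

```text
time: 14.38
tool_pos: [0.6197, 0.1161, 0.1249]
ee_rot: [-3.141, 0.002, -0.265]
wrist_force: [-0.2, -0.1, 0.7]
width: 0.0703
```

```bash
python3 snap.py w11; python3 snap.py t11 top; python3 - <<'E'
from h import *
c2=np.load('c2.npy'); p,r,o=cur(); print(w2cas(c2,p),o['ee_rot'])
E
```

```text
14.3833 [0.6197 0.1161 0.1249] [-3.1406e+00  2.2000e-03 -2.6460e-01] [-0.21 -0.07  0.68] 0.0703
14.4333 [0.6197 0.1161 0.125 ] [-3.1406e+00  2.2000e-03 -2.6500e-01] [0.54 0.22 0.48] 0.0704
[[-179.76101571   -0.38216912  124.92550785]] [-3.14057948e+00  2.22699447e-03 -2.65674093e-01]
```

View pics/w11.png

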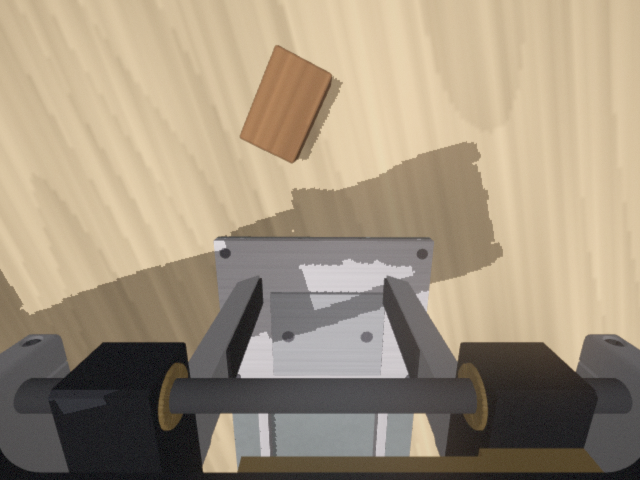

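```bash
python3 - <<'E'
from h import *
c2=np.load('c2.npy');K,T=pickle.load(open('pics/w11.pkl','rb'))
print('deck',w2cas(c2,unproj(K,T,[(216,238),(432,238)],.014)).round(1))
print('plate',w2cas(c2,unproj(K,T,[(271,292.5),(384,292.5),(288,337),(366.5,337)],.020)).round(1))
a=cv2.imread("pics/t11.png")[150:300,265:455]; cv2.imwrite("pics/t11c.png",cv2.resize(a,None,fx=4,fy=4,interpolation=cv2.INTER_CUBIC))
a=cv2.imread("pics/w11.png")[220:400,200:450]; cv2.imwrite("pics/w11c.png",cv2.resize(a,None,fx=3,fy=3,interpolation=cv2.INTER_CUBIC))
E
```

```text
deck [[-179.5  -96.3   14. ]
 [-180.3   98.6   14. ]]
plate [[-128.7  -47.8   20. ]
 [-129.1   57.1   20. ]
 [ -81.5  -33.3   20. ]
 [ -81.8   42.8   20. ]]
```

View pics/w11c.png

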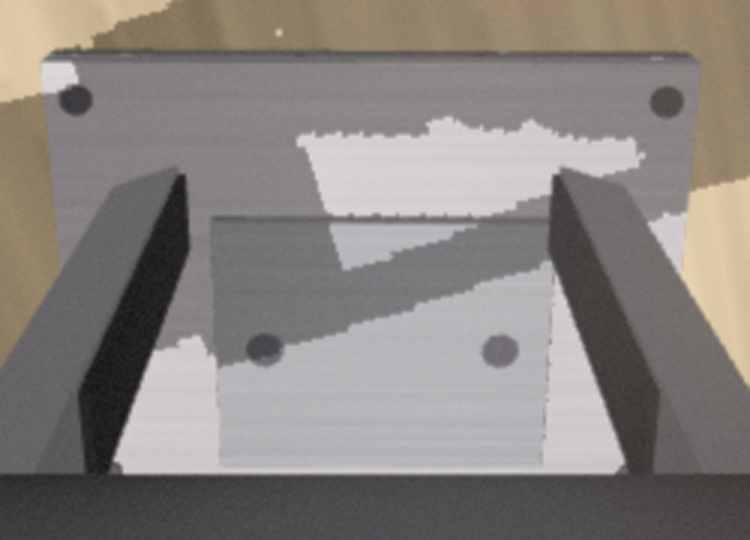

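View pics/t11c.png

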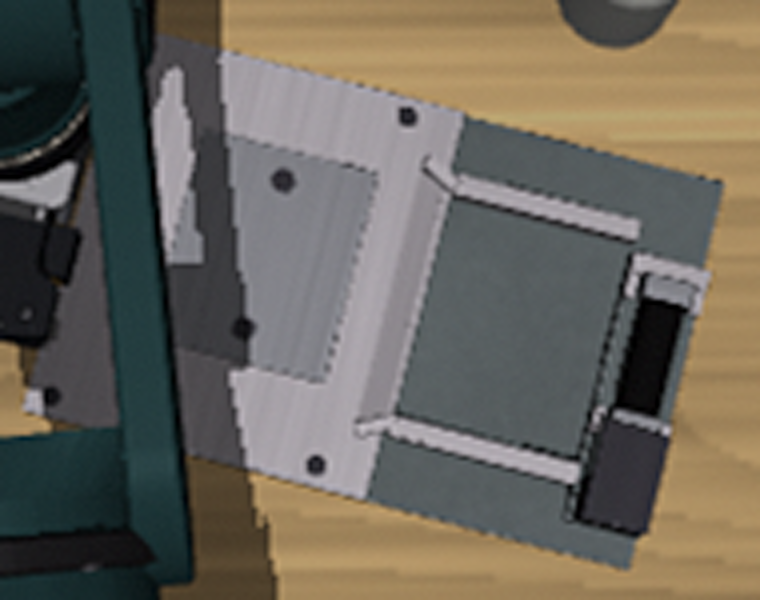

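```bash
python3 - <<'E'
from h import *
c2=np.load('c2.npy'); p,r,o=cur()
for t in ((-83,82,60),(-83,82,15.5)): print(delta(p,r,cas2w(c2,[t])[0],tool_R(c2[2]+np.pi/2)))
E
```

```text
[ 3.294e-01  3.879e-01  2.586e-01 -3.000e-04  7.000e-04  6.000e-04]
[ 3.298e-01  3.881e-01  4.366e-01 -3.000e-04  7.000e-04  6.000e-04]
```

Call:
servo_tool(targets="0 0.33 0.388 0 0 0 0;0 0.33 0.388 0 0 0 0;0 0.33 0.388 0.1 0 0 0;0 0.33 0.388 0.26 0 0 0;0 0.33 0.388 0.36 0 0 0;0 0.33 0.388 0.41 0 0 0;0 0.33 0.388 0.434 0 0 0;0 0.33 0.388 0.436 0 0 0;0 0.33 0.388 0.436 0 0 0;0 0.33 0.388 0.436 0 0 0")

```text
time: 15.32
tool_pos: [0.674, 0.0017, 0.0168]
ee_rot: [-3.14, 0.001, -0.267]
wrist_force: [0.3, -0.5, -0.2]
width: 0.0073
```

```bash
python3 snap.py w12; python3 - <<'E'
from h import *
c2=np.load('c2.npy'); p,r,o=cur();print(w2cas(c2,p))
E
```

```text
15.3167 [0.674  0.0017 0.0168] [-3.1401e+00  8.0000e-04 -2.6660e-01] [ 0.28 -0.52 -0.23] 0.0073
[[-83.77640554  82.25153205  16.84310305]]
```

View pics/w12.png

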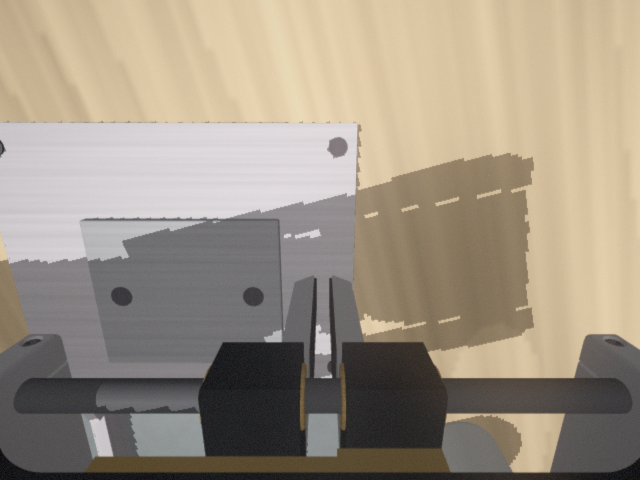

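```bash
python3 - <<'E'
from h import *
c2=np.load('c2.npy');K,T=pickle.load(open('pics/w12.pkl','rb'))
print('deck',w2cas(c2,unproj(K,T,[(358.5,123.5),(354,250)],.014)).round(1))
print('plate',w2cas(c2,unproj(K,T,[(81,220),(279.5,219),(283,300),(121.5,296.5),(253.5,296.5)],.020)).round(1))
E
```

```text
deck [[-176.9  101.    14. ]
 [-108.4  100.6   14. ]]
plate [[-127.2  -47.6   20. ]
 [-127.9   59.4   20. ]
 [ -79.8   59.7   20. ]
 [ -81.9  -33.5   20. ]
 [ -82.    42.8   20. ]]
```

Call:
servo_tool(targets="0 -0.015 0 0.004 0 0 0;0 -0.03 0 0.004 0 0 0;0 -0.04 0 0.004 0 0 0;0 -0.047 0 0.004 0 0 0;0 -0.054 0 0.004 0 0 0;0 -0.06 0 0.004 0 0 0;0 -0.06 0 0.004 0 0 0;0 -0.06 0 0.004 0 0 0")

```text
time: 16.03
tool_pos: [0.6591, 0.0051, 0.0147]
ee_rot: [-3.141, 0.002, -0.268]
wrist_force: [-0.2, 0.7, -0.7]
width: 0.0006
```

```bash
python3 snap.py w13; python3 - <<'E'
from h import *
c2=np.load('c2.npy'); p,r,o=cur();print(w2cas(c2,p))
a=cv2.imread("pics/w13.png")[100:370,0:400]; cv2.imwrite("pics/w13c.png",cv2.resize(a,None,fx=2,fy=2,interpolation=cv2.INTER_CUBIC))
E
```

```text
16.0333 [0.6591 0.0051 0.0147] [-3.1406e+00  2.2000e-03 -2.6780e-01] [-0.15  0.74 -0.72] 0.0006
[[-83.05884289  66.9389233   14.66650068]]
```

View pics/w13c.png

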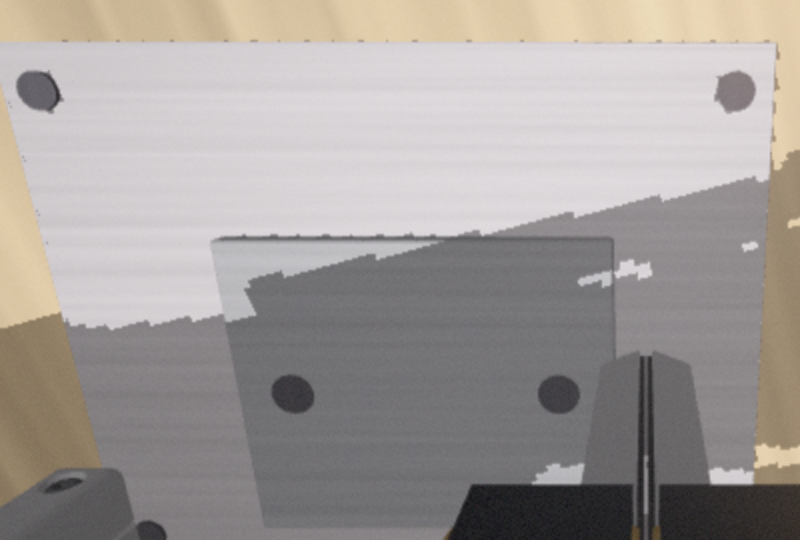

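```bash
python3 - <<'E'
from h import *
c2=np.load('c2.npy');K,T=pickle.load(open('pics/w13.pkl','rb'))
g=lambda l:np.array(l)/2.+[-.25,100-.25]
print('deck',w2cas(c2,unproj(K,T,g([(776,43),(-1,43),(38,90),(736,91)]),.014)).round(1))
print('plate',w2cas(c2,unproj(K,T,g([(212,240),(613,239),(293,394),(558,394)]),.020)).round(1))
E
```

```text
deck [[-177.1  100.3   14. ]
 [-177.1  -96.7   14. ]
 [-165.6  -89.8   14. ]
 [-165.4   90.6   14. ]]
plate [[-127.3  -48.2   20. ]
 [-127.6   58.6   20. ]
 [ -82.2  -33.4   20. ]
 [ -82.3   42.3   20. ]]
```

Call:
servo_tool(targets="0 -0.006 0 0 0 0 0;0 -0.012 0 0 0 0 0;0 -0.016 0 0 0 0 0;0 -0.016 0 0 0 0 0;0 -0.016 0 0 0 0 0")

```text
time: 16.5
tool_pos: [0.6557, 0.006, 0.015]
ee_rot: [-3.141, 0.001, -0.268]
wrist_force: [1.0, -0.1, 0.6]
width: 0.0007
```

```bash
python3 snap.py w14; python3 - <<'E'
from h import *
c2=np.load('c2.npy'); p,r,o=cur();print(w2cas(c2,p))
a=cv2.imread("pics/w14.png")[100:370,0:400]; cv2.imwrite("pics/w14c.png",cv2.resize(a,None,fx=2,fy=2,interpolation=cv2.INTER_CUBIC))
E
```

```text
16.5 [0.6557 0.006  0.015 ] [-3.1405e+00  1.0000e-03 -2.6790e-01] [ 1.03 -0.05  0.62] 0.0007
[[-83.0634227   63.3567121   14.97242704]]
```

View pics/w14c.png

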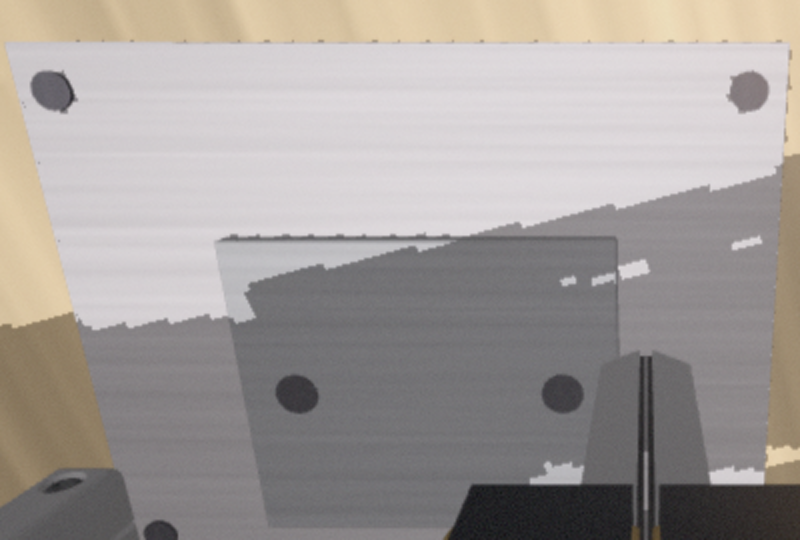

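Call:
servo_tool(targets="0 -0.004 0 0 0 0 0;0 -0.007 0 0 0 0 0;0 -0.007 0 0 0 0 0;0 -0.007 0 0 0 0 0")

```text
time: 16.88
tool_pos: [0.6538, 0.0066, 0.0149]
ee_rot: [-3.14, 0.002, -0.268]
wrist_force: [2.4, 0.3, 1.6]
width: 0.0004
```

```bash
python3 snap.py w15; python3 - <<'E'
from h import *
c2=np.load('c2.npy'); p,r,o=cur();print(w2cas(c2,p))
a=cv2.imread("pics/w15.png")[100:370,0:400]; cv2.imwrite("pics/w15c.png",cv2.resize(a,None,fx=2,fy=2,interpolation=cv2.INTER_CUBIC))
for t in ((-83,80,15),(-83,80,60),(-148,0,60),(-148,0,15.5)): print(delta(p,r,cas2w(c2,[t])[0],tool_R(c2[2]+np.pi/2)))
E
```

```text
16.8833 [0.6538 0.0066 0.0149] [-3.1405e+00  1.5000e-03 -2.6790e-01] [2.44 0.32 1.62] 0.0004
[[-83.09550287  61.40830482  14.93264168]]
[ 0.0744  0.0004 -0.0004 -0.0003  0.0005 -0.0001]
[ 7.410e-02  2.000e-04 -1.804e-01 -3.000e-04  5.000e-04 -1.000e-04]
[-2.460e-01 -2.597e-01 -1.796e-01 -3.000e-04  5.000e-04 -1.000e-04]
[-2.457e-01 -2.595e-01 -1.600e-03 -3.000e-04  5.000e-04 -1.000e-04]
```

View pics/w15c.png

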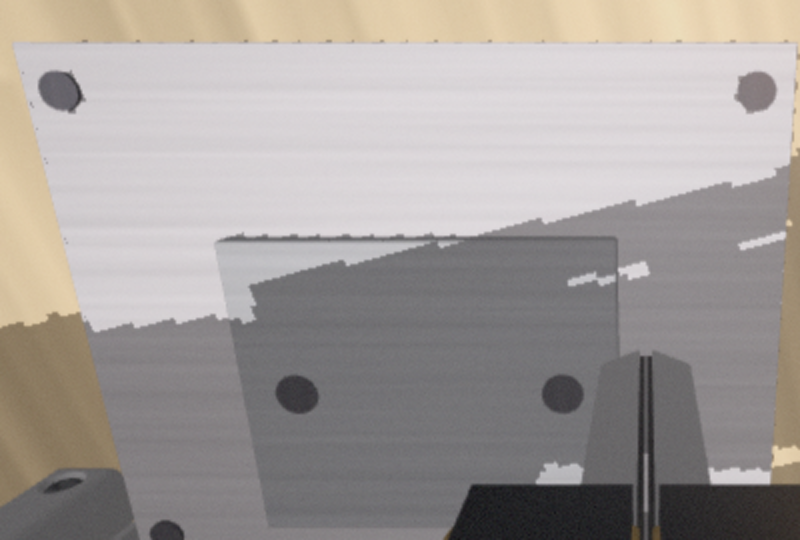

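Call:
servo_tool(targets="0 0.03 0 0 0 0 0;0 0.03 0 -0.1 0 0 0;0.75 0 -0.05 -0.22 0 0 0;0.75 -0.12 -0.18 -0.22 0 0 0;0.75 -0.246 -0.26 -0.22 0 0 0;0.75 -0.246 -0.26 -0.22 0 0 0;0.75 -0.246 -0.26 -0.15 0 0 0;0.75 -0.246 -0.26 -0.05 0 0 0;0.75 -0.246 -0.26 -0.01 0 0 0;0.75 -0.246 -0.26 0 0 0 0;0.75 -0.246 -0.26 0 0 0 0;0.75 -0.246 -0.26 0 0 0 0")

```text
time: 17.93
tool_pos: [0.6106, 0.0856, 0.0145]
ee_rot: [-3.141, 0.005, -0.268]
wrist_force: [-2.0, -0.1, 1.7]
width: 0.0636
```

```bash
python3 snap.py w16; python3 - <<'E'
from h import *
c2=np.load('c2.npy'); p,r,o=cur();print(w2cas(c2,p))
for t in ((-48,0,15.5),(-30,0,17),(-22,0,21.5),(-7,0,21.5)): print(delta(p,r,cas2w(c2,[t])[0],tool_R(c2[2]+np.pi/2)))
E
```

```text
17.9333 [0.6106 0.0856 0.0145] [-3.1411  0.0052 -0.2678] [-2.01 -0.09  1.72] 0.0636
[[-147.83936683   -0.93706666   14.51517568]]
[ 3.900e-03  3.994e-01 -4.200e-03 -2.000e-04  1.500e-03 -2.000e-04]
[ 3.900e-03  4.713e-01 -1.020e-02 -2.000e-04  1.500e-03 -2.000e-04]
[ 3.900e-03  5.033e-01 -2.820e-02 -2.000e-04  1.500e-03 -2.000e-04]
[ 3.900e-03  5.633e-01 -2.830e-02 -2.000e-04  1.500e-03 -2.000e-04]
```

View pics/w16.png

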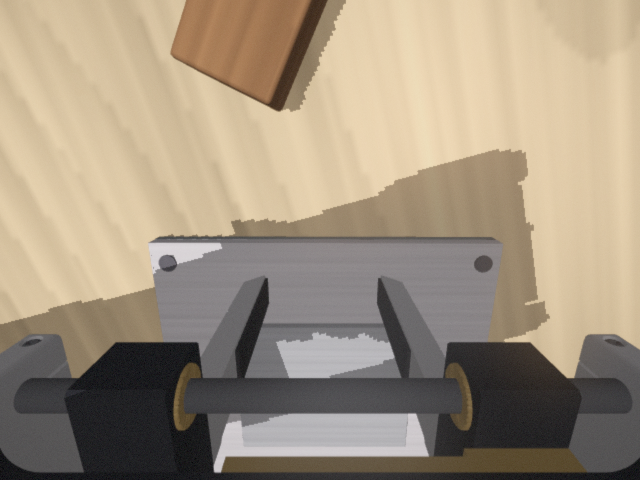

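Call:
servo_tool(targets="0.75 0.002 0.03 -0.004 0 0 0;0.75 0.004 0.06 -0.004 0 0 0;0.75 0.004 0.09 -0.004 0 0 0;0.75 0.004 0.12 -0.004 0 0 0;0.75 0.004 0.15 -0.004 0 0 0;0.75 0.004 0.18 -0.004 0 0 0;0.75 0.004 0.21 -0.004 0 0 0;0.75 0.004 0.235 -0.004 0 0 0;0.75 0.004 0.26 -0.004 0 0 0;0.75 0.004 0.28 -0.004 0 0 0;0.75 0.004 0.28 -0.004 0 0 0")

```text
time: 18.9
tool_pos: [0.5934, 0.0163, 0.0157]
ee_rot: [3.141, 0.003, -0.269]
wrist_force: [0.0, -0.6, 0.1]
width: 0.0705
```

```bash
python3 snap.py w17; python3 snap.py t17 top; python3 snap.py s17 side; python3 - <<'E'
from h import *
c2=np.load('c2.npy'); p,r,o=cur();print(w2cas(c2,p))
a=cv2.imread("pics/s17.png")[220:380,250:420]; cv2.imwrite("pics/s17c.png",cv2.resize(a,None,fx=3.7,fy=3.7,interpolation=cv2.INTER_CUBIC))
a=cv2.imread("pics/t17.png")[150:300,265:455]; cv2.imwrite("pics/t17c.png",cv2.resize(a,None,fx=4,fy=4,interpolation=cv2.INTER_CUBIC))
E
```

```text
18.9 [0.5934 0.0163 0.0157] [ 3.1412e+00  2.6000e-03 -2.6890e-01] [ 0.01 -0.58  0.14] 0.0705
18.95 [0.5937 0.0168 0.0158] [ 3.1415e+00  2.3000e-03 -2.6860e-01] [ 0.05 -0.25  0.61] 0.0705
19.0 [0.5938 0.0171 0.0159] [-3.1415e+00  2.1000e-03 -2.6830e-01] [0.43 0.57 0.72] 0.0706
[[-77.70147474   0.81650051  15.94068663]]
```

View pics/t17c.png

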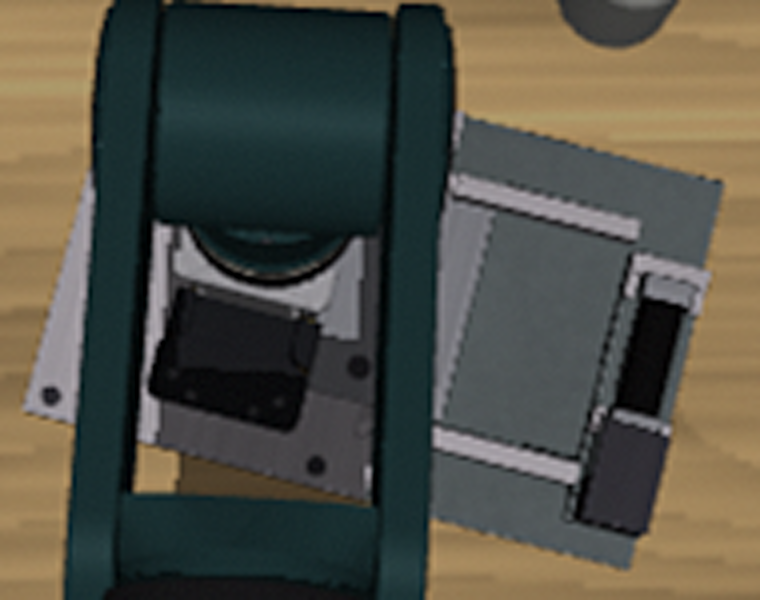

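View pics/s17c.png

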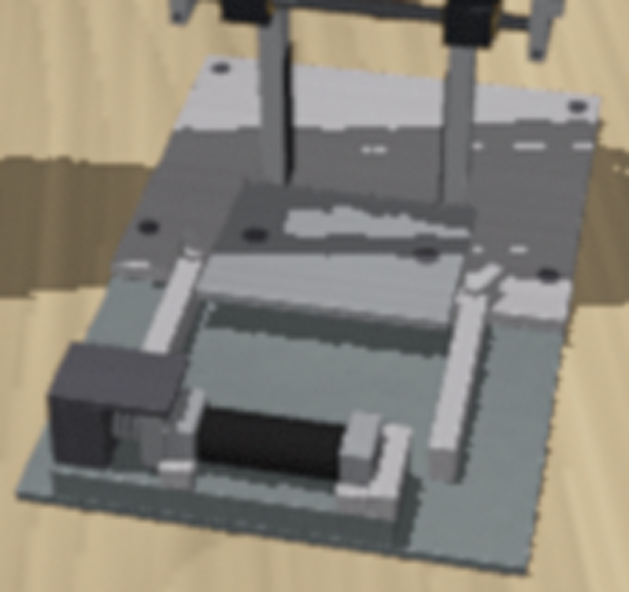

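Call:
servo_tool(targets="0.75 0 0.03 0 0 0 0;0.75 0 0.06 0 0 0 0;0.75 0 0.085 0 0 0 0;0.75 0 0.11 0 0 0 0;0.75 0 0.13 0 0 0 0;0.75 0 0.15 0 0 0 0;0.75 0 0.17 -0.002 0 0 0;0.75 0 0.18 -0.006 0 0 0;0.75 0 0.18 -0.006 0 0 0;0.75 0 0.18 -0.006 0 0 0")

```text
time: 19.88
tool_pos: [0.5822, -0.0263, 0.0179]
ee_rot: [-3.141, 0.001, -0.268]
wrist_force: [1.5, 0.1, -0.3]
width: 0.0709
```

```bash
python3 snap.py s18 side; python3 snap.py w18; python3 - <<'E'
from h import *
c2=np.load('c2.npy'); p,r,o=cur();print(w2cas(c2,p))
a=cv2.imread("pics/s18.png")[220:380,250:420]; cv2.imwrite("pics/s18c.png",cv2.resize(a,None,fx=3.7,fy=3.7,interpolation=cv2.INTER_CUBIC))
E
```

```text
19.8833 [ 0.5822 -0.0263  0.0179] [-3.1415e+00  1.1000e-03 -2.6800e-01] [ 1.48  0.12 -0.33] 0.0709
19.9333 [ 0.582  -0.0266  0.0175] [ 3.1409e+00  1.6000e-03 -2.6790e-01] [0.27 1.33 1.72] 0.0702
[[-32.19528705   0.7812594   17.20202779]]
```

View pics/s18c.png

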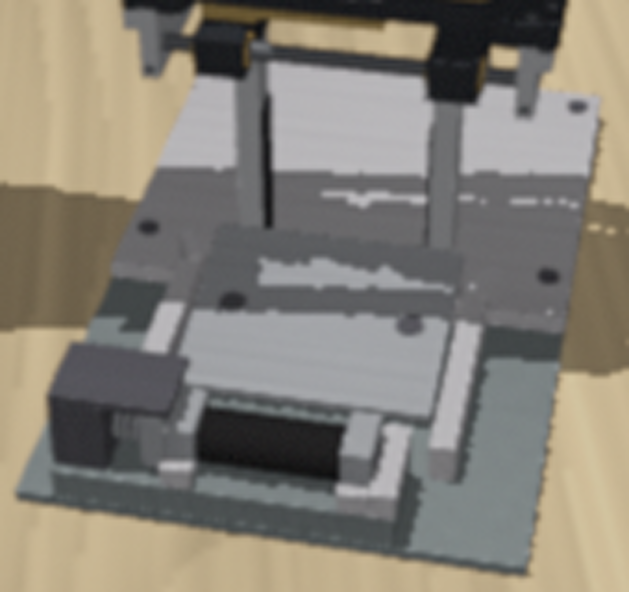

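View pics/w18.png

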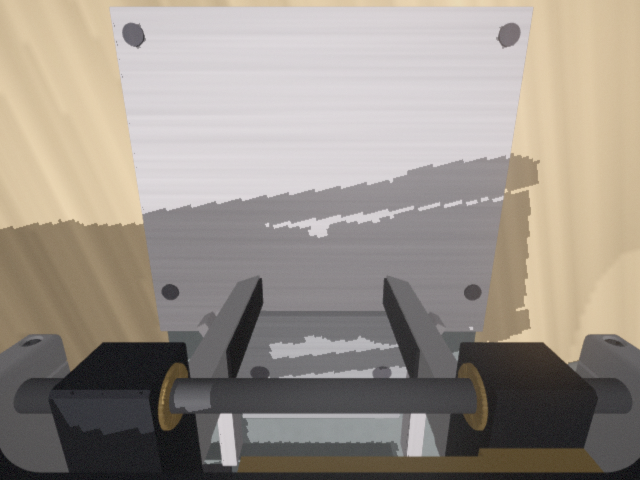

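Call:
servo_tool(targets="0.75 0 0.01 -0.01 0 0 0;0.75 0 0.02 -0.017 0 0 0;0.75 0 0.03 -0.018 0 0 0;0.75 0 0.045 -0.018 0 0 0;0.75 0 0.06 -0.018 0 0 0;0.75 0 0.075 -0.018 0 0 0;0.75 0 0.088 -0.018 0 0 0;0.75 0 0.098 -0.018 0 0 0;0.75 0 0.101 -0.018 0 0 0;0.75 0 0.101 -0.018 0 0 0")

```text
time: 20.82
tool_pos: [0.5753, -0.0507, 0.0219]
ee_rot: [-3.141, 0.002, -0.268]
wrist_force: [-0.1, -0.1, 0.3]
width: 0.0708
```

```bash
python3 snap.py s19 side; python3 - <<'E'
from h import *
c2=np.load('c2.npy'); p,r,o=cur();print(w2cas(c2,p))
a=cv2.imread("pics/s19.png")[220:380,250:420]; cv2.imwrite("pics/s19c.png",cv2.resize(a,None,fx=3.7,fy=3.7,interpolation=cv2.INTER_CUBIC))
E
```

```text
20.8167 [ 0.5753 -0.0507  0.0219] [-3.1414e+00  1.9000e-03 -2.6830e-01] [-0.05 -0.05  0.32] 0.0708
[[-7.39196411  0.81967144 21.91183503]]
```

View pics/s19c.png

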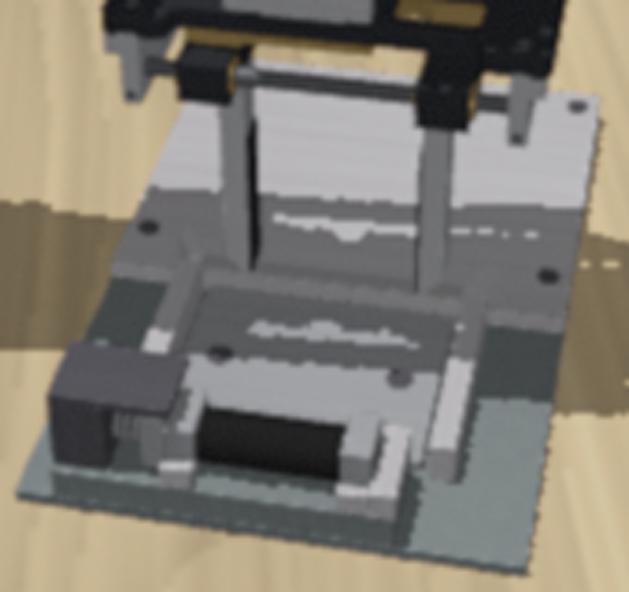

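Call:
servo_tool(targets="0.75 0 -0.04 -0.03 0 0 0;0.75 0 -0.04 -0.18 0 0 0;0.75 0 -0.04 -0.34 0 0 0;0.75 0 0.1 -0.48 0 0 0;0.75 0 0.26 -0.5 0 0 0;0.75 0 0.34 -0.5 0 0 0;0.75 0 0.34 -0.5 0 0 0;0.75 0 0.34 -0.5 0 0 0;0.75 0 0.34 -0.5 0 0 0")

```text
time: 21.62
tool_pos: [0.5531, -0.131, 0.1465]
ee_rot: [-3.14, 0.003, -0.267]
wrist_force: [-0.6, 0.8, 0.3]
width: 0.0704
```

```bash
python3 snap.py w20; python3 snap.py s20 side; python3 snap.py t20 top; python3 - <<'E'
from h import *
a=cv2.imread("pics/s20.png")[250:380,250:410]; cv2.imwrite("pics/s20c.png",cv2.resize(a,None,fx=4,fy=4,interpolation=cv2.INTER_CUBIC))
E
```

```text
21.6167 [ 0.5531 -0.131   0.1465] [-3.1397e+00  2.8000e-03 -2.6740e-01] [-0.63  0.8   0.3 ] 0.0704
21.6667 [ 0.5531 -0.1307  0.1462] [-3.1398  0.0033 -0.2666] [-0.03 -0.09 -0.18] 0.0704
21.7167 [ 0.5531 -0.1306  0.146 ] [-3.14    0.0036 -0.2661] [-0.33  0.2  -0.59] 0.0707
```

View pics/w20.png

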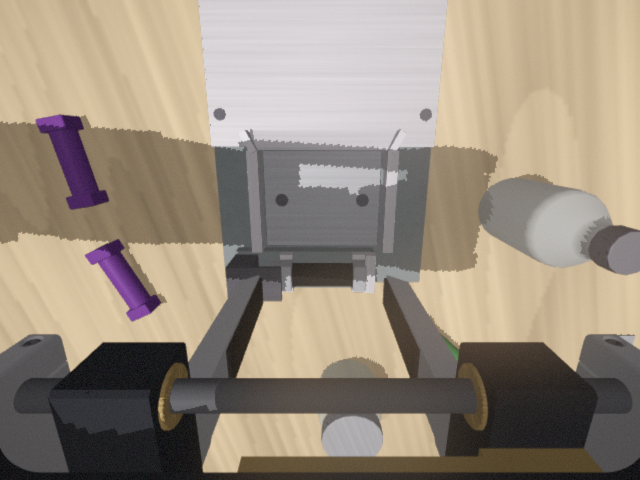

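View pics/s20c.png

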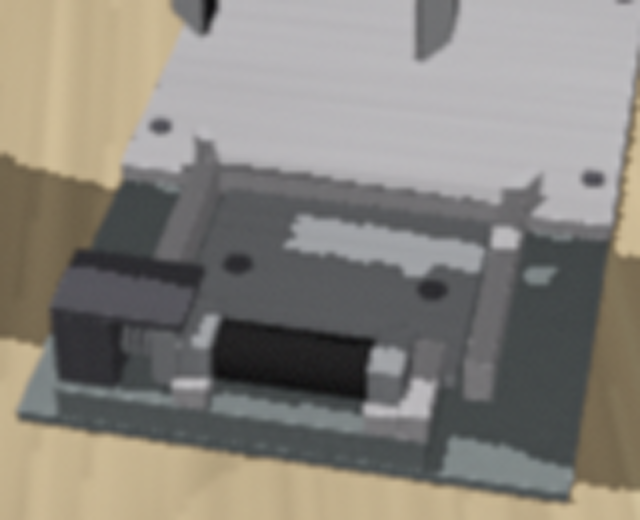

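```bash
python3 - <<'E'
from h import *
c2=np.load('c2.npy');p,r,o=cur();print(w2cas(c2,p))
a=cv2.imread("pics/w20.png")[110:310,210:450]; cv2.imwrite("pics/w20c.png",cv2.resize(a,None,fx=3,fy=3,interpolation=cv2.INTER_CUBIC))
for t in ((15,0,30),(15,0,12.5),(75,0,12.5)): print(delta(p,r,cas2w(c2,[t])[0],tool_R(c2[2]+np.pi/2)))
E
```

```text
[[ 75.81109203   0.54592729 146.00526628]]
[-2.000e-04 -2.426e-01  4.644e-01 -5.000e-04  1.100e-03  5.000e-04]
[ 1.000e-04 -2.425e-01  5.344e-01 -5.000e-04  1.100e-03  5.000e-04]
[-3.00e-04 -2.50e-03  5.34e-01 -5.00e-04  1.10e-03  5.00e-04]
```

View pics/w20c.png

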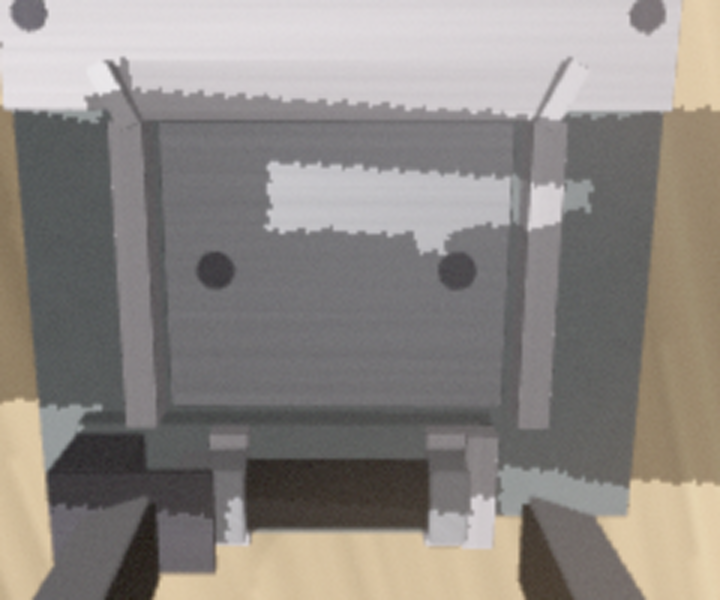

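Call:
servo_tool(targets="0 0 -0.12 0.05 0 0 0;0 0 -0.243 0.18 0 0 0;0 0 -0.243 0.32 0 0 0;0 0 -0.243 0.44 0 0 0;0 0 -0.243 0.5 0 0 0;0 0 -0.243 0.52 0 0 0;0 0 -0.243 0.53 0 0 0;0 0 -0.243 0.538 0 0 0;0 0 -0.243 0.543 0 0 0;0 0 -0.243 0.543 0 0 0")

```text
time: 22.6
tool_pos: [0.5699, -0.0736, 0.0124]
ee_rot: [-3.141, -0.0, -0.268]
wrist_force: [0.0, 0.6, -0.0]
width: 0.0074
```

Call:
servo_tool(targets="0 0 0 -0.03 0 0 0;0 0 0.12 -0.04 0 0 0;0 0 0.24 -0.04 0 0 0;0 0 0.24 -0.02 0 0 0;0 0 0.24 -0.005 0 0 0;0 0 0.24 0 0 0 0;0 0 0.24 0.002 0 0 0;0 0 0.24 0.002 0 0 0")

```text
time: 23.27
tool_pos: [0.5533, -0.132, 0.0123]
ee_rot: [3.14, 0.001, -0.267]
wrist_force: [-3.2, -3.4, 7.2]
width: 0.0008
```

Call:
servo_tool(targets="0 0 0 -0.04 0 0 0;0 0 0 -0.2 0 0 0;0 0 -0.1 -0.36 0 0 0;0 0 -0.3 -0.52 0 0 0;0 0 -0.5 -0.6 0 0 0;0 0 -0.7 -0.6 0 0 0;0 0 -0.85 -0.6 0 0 0;0 0 -0.85 -0.6 0 0 0;0 0 -0.85 -0.6 0 0 0;0 0 -0.85 -0.6 0 0 0")

```text
time: 24.1
tool_pos: [0.6095, 0.0769, 0.1611]
ee_rot: [-3.14, 0.002, -0.263]
wrist_force: [0.8, -1.2, 0.1]
width: 0.0006
```

```bash
python3 snap.py s21 side; python3 snap.py t21 top; python3 - <<'E'
from h import *
a=cv2.imread("pics/s21.png")[220:380,250:420]; b=cv2.imread("pics/t21.png")[150:300,265:455]
cv2.imwrite("pics/s21c.png",cv2.resize(a,None,fx=3.7,fy=3.7,interpolation=cv2.INTER_CUBIC));cv2.imwrite("pics/t21c.png",cv2.resize(b,None,fx=4,fy=4,interpolation=cv2.INTER_CUBIC))
E
```

```text
24.1 [0.6095 0.0769 0.1611] [-3.140e+00  2.000e-03 -2.625e-01] [ 0.81 -1.17  0.05] 0.0006
24.15 [0.6092 0.0751 0.1606] [-3.1408e+00  2.7000e-03 -2.6490e-01] [ 0.35 -0.37 -0.19] 0.0006
```

View pics/s21c.png

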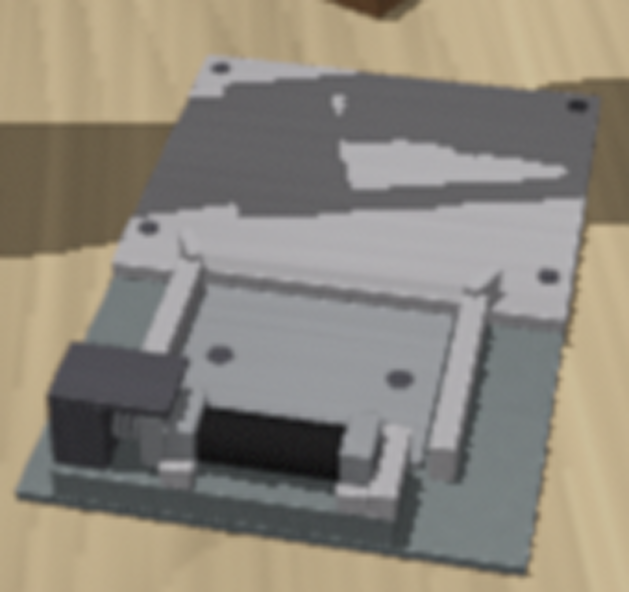

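View pics/t21.png

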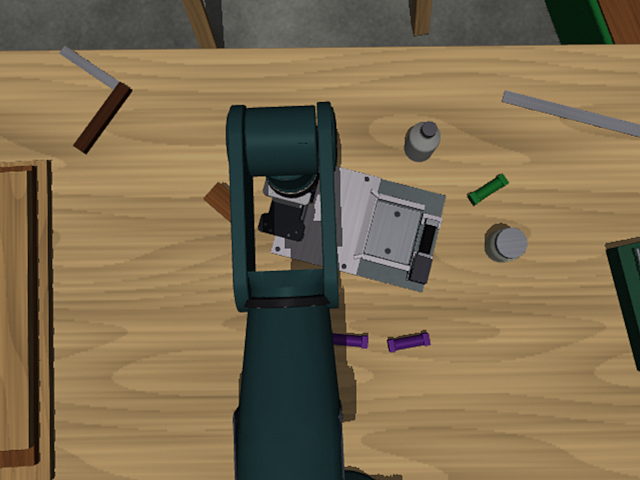

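View pics/t21c.png

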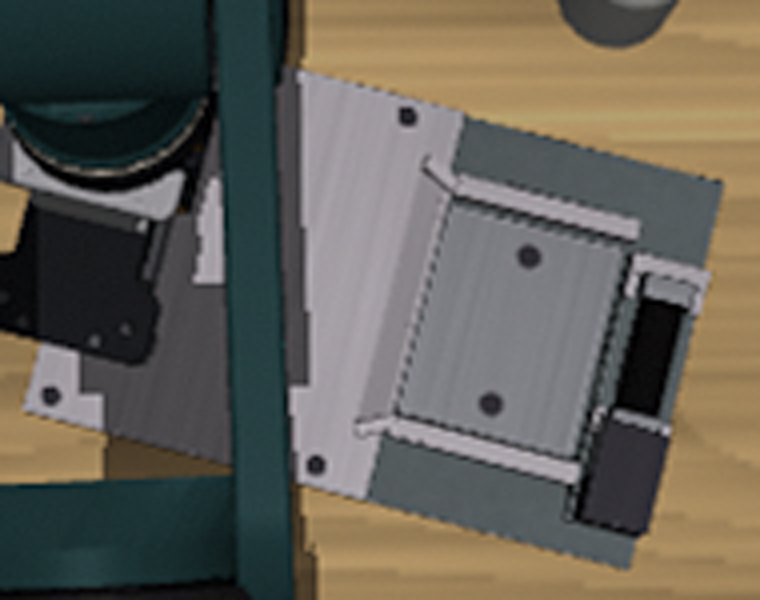

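The pictures show the plate flat in its pocket and the roller in the bay, its +y block against the stop and its -y end under the hood. The glue bottle (423,140) and the jar (507,243) have not moved. The offcut is partly behind the arm in this view but stands where it was.

```bash
python3 -c "
from bench import robot
print(robot.close_job())"
```

```text
the job is handed in; nothing more can be done
None
```

The roller is in its bay and the wear plate is down in its pocket; I handed the job in at about 24 s of the 72 s allowed.

**Roller:** I lifted it from the pocket and tilted it 15°. Its -y end went under the hood against the plunger, then I tipped the +y end down inside the stop and pressed it home. Pressing showed the barrel top at z 43.1 mm (43 expected). The probe near the +y end read 43.9 mm; I take that to be the bearing block's top (44 expected), so the roller should be level. I did not repeat that probe to rule out a slight tilt.

**Plate:** I squared it from the side, which overshot by about 4 mm, and corrected that from the other side. Then I pushed it along the deck over the lip and it dropped in. Touching the plate near the front gave z 12.3 mm (12 expected). At the back the fingers reached 12.4 mm without feeling it, so it should be flat on the pocket floor.

**Bystanders:** The glue bottle and the jar have not moved in the last pictures. The offcut was partly hidden behind the arm in the last top view, but nothing came near it. The highest wrist reading shown at the end of any move was about 17 N.

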